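# Slide a bar offcut along the fence into the length gauge

### The arm

A 7-joint arm with a two-finger parallel gripper is mounted at the origin on the work surface. World frame = base frame: x ahead of the robot, y to its left, z up, the work surface at z = 0. Lengths are in m, angles in rad, forces in N, time in s.
With the tool pointing down it reaches from about 0.425 to 1.025 m from the base axis. Payload 9.4 kg.
Tool frame: the origin (TCP) lies where the fingers leave the gripper's body, on its centre line; the fingertips stand 73 mm ahead of it and the grasp point (between the pads) lies 54 mm ahead of it; z points along the fingers, y is the line along which they close (so a half turn about z gives the same grasp; the last joint's range is limited). The gripper opens to 85 mm and grips with 20 to 120 N. Pads are 22 mm wide; open, the fingers measure 114 mm over their backs; the gripper's body (76 mm by 85 mm) begins 54 mm behind the grasp point. The pads swing forward as they close: fully open they stand 13 mm farther back than shut.
Start: joints at [1.257, 0.599, -0.003, 1.599, 0.002, 0.943, -0.08], TCP at [0.17, -0.705, 0.304] pointing down, gripper open.
Joint ranges: [-2.57, 2.57], [-0.35, 1.97], [-1.29, 1.29], [0.11, 2.56], [-1.05, 4.19], [0.11, 1.86], [-2.63, 2.63]. Speed limits (rad/s): [2.22, 2.22, 3.01, 3.01, 3.14, 3.14, 3.14].

### API

Orientations are given as a rotation vector (axis times angle).
In Python, from rig import get_state, eyes, workorder gives the robot as it stands.
- The arm moves only by the shell command python3 -m jog 'ROWS'. ROWS is JSON, a list of rows, each an object of numbers: "wx", "wy", "wz": the turn, a rotation vector about the tool's x, y, z in rad; "tx", "ty", "tz": the shift along the tool's x, y, z in mm; "hand": the finger opening in mm, from 0 to 85.4. In form: [{"wx": .., "wy": .., "wz": .., "tx": .., "ty": .., "tz": .., "hand": ..}, ...]. A call has exactly 10 rows; each row shifts and turns the commanded pose from where the row before left it, along the tool's axes as they then stand; what a row does not reach is not made up. A row lasts 1/10 s, in which the tool goes at most 50 mm and 8.59 degrees, less where a joint would pass 70% of its speed; a pose out of reach is approached as far as the arm can. A call is refused whole if a number of a shift passes 50 or a number of a turn 0.15, either way. A call with a gripper value outside its range is refused whole. The fingers move at their own pace and stop on an object; the grip force is fixed at half the most. Time passes only in rows, so rows that do not move let the fingers close, or fill a call up. It gives the time, the measured TCP pose, the force, the opening and the grip force at its end, in the units of the state.
- get_state(): the state, without advancing time (a new reading comes with each control period).
- eyes.capture(name): name is "side" or "top" or "wrist"; returns the picture (420x560x3 uint8, red, green, blue); there is no depth.
- eyes.camera_params(name): a dict with "camera_matrix" (3x3 intrinsics, pixels), "k1" (the pictures are not rectified: a ray, as slopes to the right and down, at radius r is drawn at 1 + k1 r^2 times it, then the intrinsics apply), "origin" and "attitude" of the camera in the world; the wrist camera has in their place "mount" (4x4, takes a point from camera to tool coordinates, whose origin is the TCP and whose axes are the flange's). Camera axes: x right, y down, z forward; pixel columns grow to the right and rows downward; lengths in m; the calibration is good to about 2 mm. A picture is of the moment at which its call begins: read the wrist's pose just before it. camera_params takes no time and is no camera call.
- workorder.close_job(): hands the job in; it is judged then, once.
The state is a dict: "time_s": time; "joint_pos": joint angles; "joint_velocities": joint speeds; "effort": joint torques, N m; "position": TCP position; "eef_rot": TCP orientation; "contact_force": force on the tool from outside, world axes, zero at the start; "torque": the same for the moment, N m; "width": finger opening in m; "gripper_force": force on a finger pad.
Only numpy, scipy, OpenCV 4.12 (cv2) and the standard library are available. Lean on these libraries where they do the work, as an engineer would, in place of code of your own. Each camera call takes 0.05 s, during which the arm holds its last target. There are 200 camera calls.

### The job

Lay the short aluminium round bar lengthwise against the open stretch of the gauge fence, clear of the hood, then push it by its end along the fence, keeping it against the fence so it does not roll away, under the barred hood until you feel it meet the sprung pad of the gauge head, which may be set further in or out. Press it on the pad with a steady 10 N or so for two seconds so that the gauge takes its reading, never shoving the pad hard, then back off and leave the bar lying there under the hood, still against the fence. Leave the bin, the steel slug and the V-block where they are.

Things in the scene. Friction and masses are not known exactly. Their poses are not given: they have to be found in the camera images.
- bar: Loose solid aluminium round bar, diameter 50 mm, 120 mm long, 0.5 to 0.8 kg, lying on the bench; rolls freely. Origin at the middle of its axis, 25 mm above the bench; its y axis runs along the bar, x and z turn as it rolls; both ends alike. Pushed endwise it resists with a sliding friction of some 2 to 6 N, on top of the force that reaches the pad.
- gauge: Fixed fence and hood of a length gauge. Origin on the bench at the foot of the fence's front face; x points into the fence (roughly away from the robot), y along the fence to the left, z up; open bench at x < 0. The bar travels towards -y; against the fence its origin is at x = -25 mm.
- head: Gauge head closing the hood: block 66 mm high at gauge y = -180 to -146 mm; its frame is the gauge's. On a clamped stem it carries a sprung round steel pad (36 mm, centre 25 mm up on the bar's path) facing +y. The pad's free face is set anywhere from gauge y = -130 to -106 mm, unreported: bar origin at y = -70 to -46 mm when they meet. Spring 10 N/mm, no preload, 6 mm travel.
- hood_mouth (a point): Centre of the bar's path at the barred steel hood's entrance: gauge (-25, -55, 25) mm. Hood over gauge y = -145 to -55 mm: free inside from x = -97 mm to the fence and up to 62 mm high; three cross bars on top with 25 mm gaps, top 66 mm high, outer wall to x = -103 mm.
- fence_end (a point): Left end of the aluminium fence, top front edge: gauge (0, 195, 36) mm. Fence: upright front face at gauge x = 0, 12 mm thick, 36 mm high, from y = -175 to +195 mm; a flange 5 mm high behind it to x = 42 mm.
- bin: Bystander: loose open blue parts bin, 100 x 130 x 60 mm, origin under its centre.
- slug: Bystander: loose upright steel slug, diameter 60 mm, 40 mm high, origin under its centre.
- vblock: Bystander: loose dark steel V-block, 50 x 60 x 42 mm, origin under its centre.
Not all that is in view belongs to the job. There is more than one size of the bar; the one meant has the size given above.

How it is judged:
On the way, in this order (a step that is already met when the one before it is completed fails the run):
1. the bar lies along the fence, against it (within 4 mm, 0.06 rad), on the bench, its leading end still at least 25 mm outside the hood (x of bar in the frame of gauge between -0.029 and -0.021 m and y of bar in the frame of gauge above 0.03 m and height (world z) of bar below 0.029 m and angle between the y axis of bar and the y axis of gauge, either way round below 0.06 rad), for 0.2 s.
2. the bar presses on the gauge head's pad with 5 to 15 N for one second (contact force between bar and head between 5 and 15 N), for 1 s.
At the end, for the whole second after the job is handed in: The bar lies at rest on the bench with its leading 45 mm or more under the hood (origin 40 to 80 mm to the right of the gauge's origin), its side within 5 mm of the fence and parallel to it within 0.06 rad (y of bar in the frame of gauge between -0.08 and -0.04 m and x of bar in the frame of gauge between -0.03 and -0.02 m and height (world z) of bar below 0.03 m and angle between the y axis of bar and the y axis of gauge, either way round below 0.06 rad and linear speed of bar below 0.02 m/s); the robot touches nothing.
It fails at once if the bar shoves the gauge head with more than 25 N (contact force between bar and head above 25 N).
It fails at once if with its leading end under the hood, the bar leaves the fence by more than 12 mm or turns more than 0.15 rad from it (y of bar in the frame of gauge below -0.005 m and height (world z) of bar below 0.06 m and x of bar in the frame of gauge above -0.13 m and (x of bar in the frame of gauge below -0.037 m or angle between the y axis of bar and the y axis of gauge, either way round above 0.15 rad)).
It fails at once if the bin is moved more than 15 mm (distance of bin from where it was at the start of the episode above 0.015 m).
It fails at once if the slug is moved more than 15 mm (distance of slug from where it was at the start of the episode above 0.015 m).
It fails at once if the V-block is moved more than 15 mm (distance of vblock from where it was at the start of the episode above 0.015 m).
It also fails if it takes over 72 s, if anything falls off the work surface, if the arm or the gripper's body presses on something with over 40 N, if the wrist force passes 120 N, or if a joint passes its speed limit or range.

## Working session

There is one attempt and no reset: what is moved stays moved. The work goes in short steps, Python scripts to look and compute and a shell command to move; the robot and the scene stay as the last step left them, time stands still between calls to the robot, and variables do not carry over. Pictures are saved under pics/ and viewed, at most 10 in all, crops included, and the job is handed in when it is done.

```bash
ls; mkdir -p pics; cat > h.py <<'E'
import numpy as np, cv2
from scipy.spatial.transform import Rotation as R
from rig import get_state, eyes, workorder
def save(n,im): cv2.imwrite(f'pics/{n}.png',im[:,:,::-1])
def pose(n,st=None):
    p=eyes.camera_params(n); K=np.array(p['camera_matrix'])
    if n=='wrist':
        T=np.eye(4);T[:3,:3]=R.from_rotvec(st['eef_rot']).as_matrix();T[:3,3]=st['position']
        T=T@np.array(p['mount']);return K,p['k1'],T[:3,3],T[:3,:3]
    a=np.array(p['attitude'],float)
    A=a if a.shape==(3,3) else R.from_rotvec(a).as_matrix() if a.size==3 else R.from_quat(a).as_matrix()
    return K,p['k1'],np.array(p['origin']),A
def ray(n,uv,st=None):
    K,k1,o,A=pose(n,st); d=(np.array(uv,float)-K[:2,2])/K[[0,1],[0,1]]
    s=d.copy()
    for _ in range(20): s=d/(1+k1*(s@s))
    v=A@np.r_[s,1]; return o,v
def onz(n,uv,z,st=None):
    o,v=ray(n,uv,st); return o+v*(z-o[2])/v[2]
def proj(n,P,st=None):
    K,k1,o,A=pose(n,st); c=A.T@(np.array(P)-o); s=c[:2]/c[2]; s=s*(1+k1*(s@s)); return s*K[[0,1],[0,1]]+K[:2,2]
E
python3 - <<'E'
from h import *
s=get_state();print({k:np.round(v,3) for k,v in s.items()})
for n in('side','top','wrist'): print(n,eyes.camera_params(n))
a=eyes.capture('top');b=eyes.capture('side');save('top0',a);save('side0',b)
E
```

```text
pics
{'time_s': np.float64(0.0), 'joint_pos': array([ 1.257,  0.6  , -0.003,  1.6  ,  0.002,  0.943, -0.08 ]), 'joint_velocities': array([ 0.   , -0.001, -0.001,  0.   , -0.001,  0.   , -0.001]), 'effort': array([ 1.0000e-03, -7.7647e+01,  1.5660e+00, -2.5801e+01,  1.2000e-02,
        9.0000e-03,  0.0000e+00]), 'position': array([ 0.17 , -0.704,  0.303]), 'eef_rot': array([-3.118, -0.371,  0.   ]), 'contact_force': array([-0.91 ,  0.944, -0.407]), 'torque': array([0.003, 0.01 , 0.016]), 'gripper_force': np.float64(0.0), 'width': np.float64(0.086)}
side {'camera_matrix': array([[413.85802242,   0.        , 281.21883482],
       [  0.        , 413.85802242, 214.1997391 ],
       [  0.        ,   0.        ,   1.        ]]), 'k1': -0.07914929805675082, 'origin': array([0.21238194, 0.64085722, 0.88253535]), 'attitude': array([-0.67829289,  2.74348044, -0.98456365])}
top {'camera_matrix': array([[522.82570895,   0.        , 279.70476197],
       [  0.        , 522.82570895, 209.66783491],
       [  0.        ,   0.        ,   1.        ]]), 'k1': 0.025357610206971977, 'origin': array([0.19701231, 0.02516901, 1.44553055]), 'attitude': array([-2.13488281,  2.07972067, -0.22350944])}
wrist {'camera_matrix': array([[360.99459268,   0.        , 281.58339102],
       [  0.        , 360.99459268, 218.65088551],
       [  0.        ,   0.        ,   1.        ]]), 'k1': -0.008773455016597438, 'mount': array([[-4.01039289e-05, -9.65118838e-01, -2.61812196e-01,
         6.54196165e-02],
       [ 9.99998214e-01,  4.56025564e-04, -1.83422593e-03,
        -1.00308897e-03],
       [ 1.88963906e-03, -2.61811802e-01,  9.65117096e-01,
        -6.92479245e-02],
       [ 0.00000000e+00,  0.00000000e+00,  0.00000000e+00,
         1.00000000e+00]])}
```

View pics/top0.png

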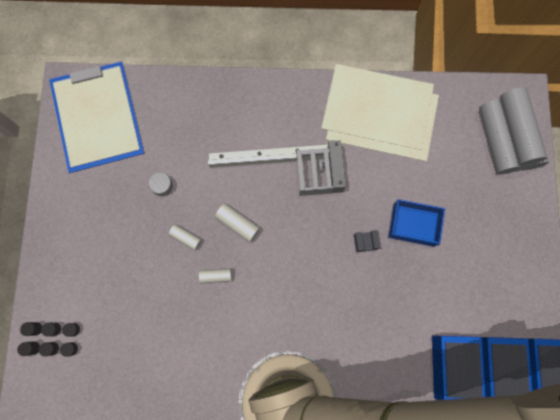

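View pics/side0.png

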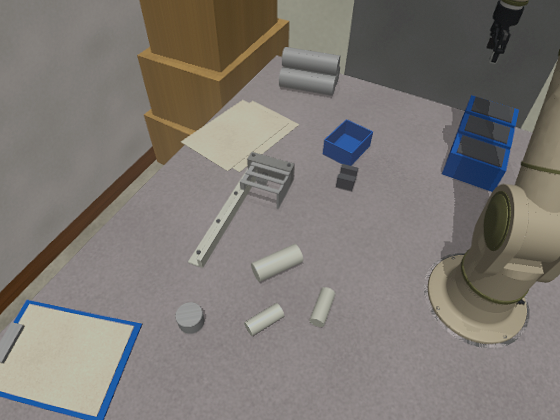

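The top view shows three pale bars, at px (237,222), (185,237) and (215,276). The slug is at (160,184), the V-block at (367,241), the bin at (417,222), the fence end at (209,160) and the hood at (322,170). I'll measure the bars and the fence next.

```bash
python3 - <<'E'
from h import *
im=cv2.imread('pics/top0.png'); hsv=cv2.cvtColor(im,cv2.COLOR_BGR2HSV)
for p in [(237,222),(185,237),(215,276),(225,159),(280,222),(330,190)]: print(p,im[p[1],p[0]],hsv[p[1],p[0]])
gray=im[:,:,1].astype(int)-0
m=((im[:,:,1]>135)).astype(np.uint8)
m[:130]=0;m[300:]=0
cs,_=cv2.findContours(m,cv2.RETR_EXTERNAL,cv2.CHAIN_APPROX_NONE)
for c in cs:
    if cv2.contourArea(c)<80: continue
    r=cv2.minAreaRect(c); b=cv2.boxPoints(r)
    z=.036 if r[0][1]<170 else .025
    w=np.array([onz('top',q,z)[:2] for q in b])
    print(np.round(r[0],1),np.round(r[1],1),'sides',np.round(np.linalg.norm(w-np.roll(w,-1,0),axis=1),3),'c',np.round(w.mean(0),3));print(np.round(w,3).tolist())
crop=im[130:290,140:360]; big=cv2.resize(crop,None,fx=3.6,fy=3.6,interpolation=cv2.INTER_CUBIC); cv2.imwrite('pics/crop1.png',big[:600,:800])
E
```

```text
(237, 222) [214 207 206] [116  10 214]
(185, 237) [213 207 206] [116   8 213]
(215, 276) [210 206 204] [110   7 210]
(225, 159) [203 205 203] [ 60   2 205]
(280, 222) [137 135 147] [175  21 147]
(330, 190) [72 72 73] [ 0  3 73]
[531.6 142.7] [30.9 16.6] sides [0.048 0.089 0.047 0.089] c [ 0.715 -0.672]
[[0.751, -0.641], [0.766, -0.686], [0.679, -0.704], [0.664, -0.659]]
[505.  147.7] [40.  12.6] sides [0.037 0.116 0.036 0.116] c [ 0.699 -0.597]
[[0.75, -0.568], [0.761, -0.603], [0.647, -0.626], [0.636, -0.591]]
[101.  141.4] [37.3 71.6] sides [0.2   0.113 0.198 0.112] c [0.688 0.543]
[[0.718, 0.656], [0.766, 0.461], [0.657, 0.432], [0.611, 0.623]]
[287.5 214.5] [169. 543.] sides [1.55  0.479 1.445 0.479] c [0.501 0.011]
[[0.718, 0.791], [0.759, -0.758], [0.282, -0.717], [0.244, 0.728]]
```

View pics/crop1.png

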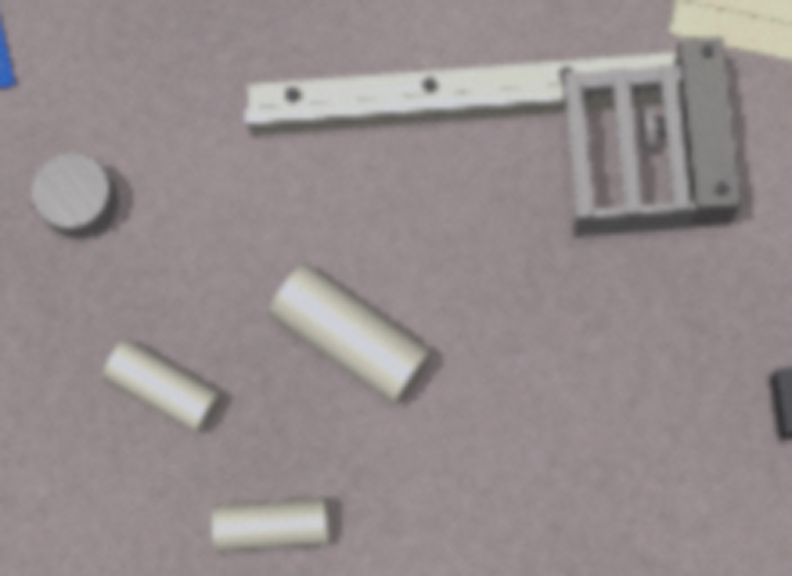

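Three things could be taken for the bar: A at (237,222), B at (185,237) and C at (215,276). The crop shows A as clearly the largest, so I'll check its size in numbers and get coarse poses.

```bash
python3 - <<'E'
from h import *
im=cv2.imread('pics/top0.png'); hsv=cv2.cvtColor(im,cv2.COLOR_BGR2HSV)
m=((im[:,:,1]>150)).astype(np.uint8)
m[:140]=0;m[300:]=0;m[:,:150]=0;m[:,350:]=0
cs,_=cv2.findContours(m,cv2.RETR_EXTERNAL,cv2.CHAIN_APPROX_NONE)
for c in cs:
    if cv2.contourArea(c)<80: continue
    r=cv2.minAreaRect(c); b=cv2.boxPoints(r)
    z=.036 if r[0][1]<170 else .025
    w=np.array([onz('top',q,z)[:2] for q in b])
    print(np.round(r[0],1),np.round(r[1],1),'sides',np.round(np.linalg.norm(w-np.roll(w,-1,0),axis=1),3),'c',np.round(w.mean(0),3));print(np.round(b,1).tolist(),np.round(w,3).tolist())
for p in [(209.5,165),(209.5,161),(297,158.5)]: print(p,onz('top',p,.036))
for col in (225,250,280): print(col,im[148:172,col,1].tolist())
print('slug',onz('top',(160,183),.04),'bin',onz('top',(417,222),.03),'v',onz('top',(367,241),.03))
E
```

```text
[213.9 275.4] [10.3 32.2] sides [0.087 0.028 0.087 0.028] c [0.319 0.206]
[[197.60000610351562, 271.1000061035156], [229.6999969482422, 269.29998779296875], [230.3000030517578, 279.6000061035156], [198.10000610351562, 281.3999938964844]] [[0.329, 0.251], [0.336, 0.164], [0.309, 0.161], [0.302, 0.248]]
[183.1 236.4] [31.  10.5] sides [0.029 0.087 0.028 0.087] c [0.423 0.296]
[[167.10000610351562, 232.89999389648438], [172.5, 223.89999389648438], [199.10000610351562, 239.89999389648438], [193.6999969482422, 248.8000030517578]] [[0.432, 0.341], [0.457, 0.328], [0.415, 0.252], [0.39, 0.265]]
[235.4 221.4] [44.3 14.9] sides [0.041 0.125 0.041 0.124] c [0.469 0.155]
[[213.10000610351562, 214.39999389648438], [221.8000030517578, 202.39999389648438], [257.70001220703125, 228.39999389648438], [249.0, 240.39999389648438]] [[0.487, 0.217], [0.522, 0.195], [0.451, 0.092], [0.417, 0.115]]
[159.5 182.5] [19. 19.] sides [0.053 0.055 0.053 0.055] c [0.575 0.372]
[[150.0, 173.0], [169.0, 173.0], [169.0, 192.0], [150.0, 192.0]] [[0.601, 0.401], [0.603, 0.348], [0.548, 0.344], [0.546, 0.397]]
[268.2 16
[... 222 characters left out ...]
663, 0.245], [0.699, -0.097], [0.574, -0.106], [0.54, 0.229]]
(209.5, 165) [0.62614822 0.23323296 0.036     ]
(209.5, 161) [0.63786549 0.23386662 0.036     ]
(297, 158.5) [ 0.65173971 -0.01212363  0.036     ]
225 [139, 137, 137, 149, 181, 201, 206, 206, 206, 205, 204, 205, 210, 206, 192, 138, 99, 98, 109, 128, 137, 139, 141, 139]
250 [140, 152, 179, 201, 206, 207, 208, 207, 206, 207, 207, 207, 192, 140, 101, 96, 107, 129, 136, 139, 139, 138, 138, 138]
280 [188, 203, 208, 207, 208, 203, 194, 201, 207, 203, 182, 133, 97, 95, 109, 128, 137, 140, 138, 138, 139, 140, 137, 137]
slug [0.56915785 0.36708646 0.04      ] bin [ 0.47945303 -0.34582101  0.03      ] v [ 0.42292468 -0.20800993  0.03      ]
```

Bar A measures about 125 x 41 mm from its bright area, which fits the 120 x 50 mm bar. B and C come out at 87 x 28 mm, so they are decoys. Next I'll move the wrist camera over the bar and the fence.

```bash
python3 -m jog '[{"tx":39,"ty":-22},{"tx":39,"ty":-22},{"tx":39,"ty":-22},{"tx":39,"ty":-22},{"tx":39,"ty":-22},{"tx":39,"ty":-22},{"tx":39,"ty":-22},{"tx":39,"ty":-22},{"tx":39,"ty":-22},{"tx":39,"ty":-22}]'
python3 -m jog '[{"tx":15,"ty":-47},{"tx":15,"ty":-47},{"tx":15,"ty":-47},{"tx":15,"ty":-47},{"tx":15,"ty":-47},{"tx":15,"ty":-47},{"tx":15,"ty":-47},{"tx":15,"ty":-47},{"tx":15,"ty":-47},{"tx":15,"ty":-47}]'
python3 -m jog '[{"wz":-0.14},{"wz":-0.14},{"wz":-0.14},{"wz":-0.14},{"wz":-0.14},{"wz":0},{"wz":0},{"wz":0},{"wz":0},{"wz":0}]'
python3 - <<'E'
from h import *
s=get_state();print(s['position'],s['eef_rot'],s['contact_force'])
im=eyes.capture('wrist');save('w1',im)
np.save('w1.npy',np.r_[s['position'],s['eef_rot']])
E
```

```text
[ 0.16997922 -0.70447446  0.30309331] [-3.11825005e+00 -3.70901696e-01  4.26915518e-04] [ 0.3626054  -0.89118568 -0.10463651]validation failed for argument at $[0]...
validation failed for argument at $[0]...
validation failed for argument at $[0]...
```

View pics/w1.png

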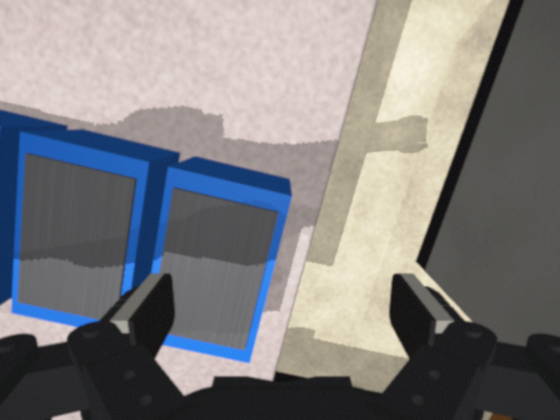

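The jog refused all three moves because each row needs every key. That picture is therefore still from the start pose and shows only the blue trays, at px (20-290, 130-360). I'll resend the rows in full.

```bash

python3 -m jog '[{"wx":0,"wy":0,"wz":0,"tx":39,"ty":-22,"tz":0,"hand":85},{"wx":0,"wy":0,"wz":0,"tx":39,"ty":-22,"tz":0,"hand":85},{"wx":0,"wy":0,"wz":0,"tx":39,"ty":-22,"tz":0,"hand":85},{"wx":0,"wy":0,"wz":0,"tx":39,"ty":-22,"tz":0,"hand":85},{"wx":0,"wy":0,"wz":0,"tx":39,"ty":-22,"tz":0,"hand":85},{"wx":0,"wy":0,"wz":0,"tx":39,"ty":-22,"tz":0,"hand":85},{"wx":0,"wy":0,"wz":0,"tx":39,"ty":-22,"tz":0,"hand":85},{"wx":0,"wy":0,"wz":0,"tx":39,"ty":-22,"tz":0,"hand":85},{"wx":0,"wy":0,"wz":0,"tx":39,"ty":-22,"tz":0,"hand":85},{"wx":0,"wy":0,"wz":0,"tx":39,"ty":-22,"tz":0,"hand":85}]'
python3 -m jog '[{"wx":0,"wy":0,"wz":0,"tx":15,"ty":-47,"tz":0,"hand":85},{"wx":0,"wy":0,"wz":0,"tx":15,"ty":-47,"tz":0,"hand":85},{"wx":0,"wy":0,"wz":0,"tx":15,"ty":-47,"tz":0,"hand":85},{"wx":0,"wy":0,"wz":0,"tx":15,"ty":-47,"tz":0,"hand":85},{"wx":0,"wy":0,"wz":0,"tx":15,"ty":-47,"tz":0,"hand":85},{"wx":0,"wy":0,"wz":0,"tx":15,"ty":-47,"tz":0,"hand":85},{"wx":0,"wy":0,"wz":0,"tx":15,"ty":-47,"tz":0,"hand":85},{"wx":0,"wy":0,"wz":0,"tx":15,"ty":-47,"tz":0,"hand":85},{"wx":0,"wy":0,"wz":0,"tx":15,"ty":-47,"tz":0,"hand":85},{"wx":0,"wy":0,"wz":0,"tx":15,"ty":-47,"tz":0,"hand":85}]'
python3 -m jog '[{"wx":0,"wy":0,"wz":-0.14,"tx":0,"ty":0,"tz":0,"hand":85},{"wx":0,"wy":0,"wz":-0.14,"tx":0,"ty":0,"tz":0,"hand":85},{"wx":0,"wy":0,"wz":-0.14,"tx":0,"ty":0,"tz":0,"hand":85},{"wx":0,"wy":0,"wz":-0.14,"tx":0,"ty":0,"tz":0,"hand":85},{"wx":0,"wy":0,"wz":-0.14,"tx":0,"ty":0,"tz":0,"hand":85},{"wx":0,"wy":0,"wz":0,"tx":0,"ty":0,"tz":0,"hand":85},{"wx":0,"wy":0,"wz":0,"tx":0,"ty":0,"tz":0,"hand":85},{"wx":0,"wy":0,"wz":0,"tx":0,"ty":0,"tz":0,"hand":85},{"wx":0,"wy":0,"wz":0,"tx":0,"ty":0,"tz":0,"hand":85},{"wx":0,"wy":0,"wz":0,"tx":0,"ty":0,"tz":0,"hand":85}]'
python3 - <<'E'
from h import *
s=get_state();print(s['time_s'],s['position'],s['eef_rot'],s['contact_force'])
im=eyes.capture('wrist');save('w2',im)
np.save('w2.npy',np.r_[s['position'],s['eef_rot']])
E
```

```text
time_s: 1.15
position: [0.4987, -0.398, 0.3038]
eef_rot: [-3.119, -0.371, 0.0]
contact_force: [0.0, -0.5, -0.7]
width: 0.0847
gripper_force: 0.0
time_s: 2.15
position: [0.5329, 0.0946, 0.3039]
eef_rot: [3.12, 0.371, 0.0]
contact_force: [1.3, 0.1, 0.3]
width: 0.0855
gripper_force: 0.0
time_s: 3.15
position: [0.5331, 0.0928, 0.3039]
eef_rot: [2.804, 1.417, -0.0]
contact_force: [0.0, -0.1, -0.2]
width: 0.0853
gripper_force: 0.0
3.15 [0.53309259 0.09278153 0.30385763] [ 2.80375633e+00  1.41708804e+00 -8.25652828e-05] [ 0.03515499 -0.13669568 -0.21575446]
```

View pics/w2.png

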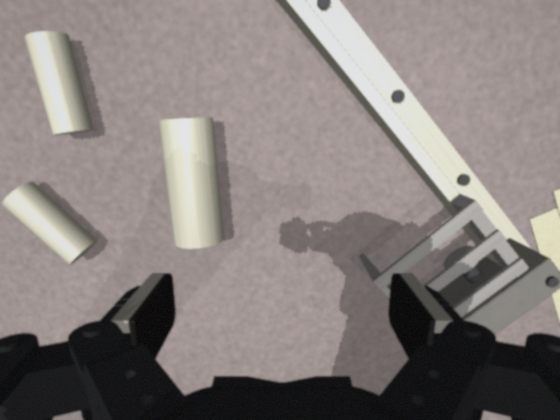

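The wrist view shows the bar upright at px (162-222, 118-247). The fence's front edge runs from about (283,0) to (450,200), the hood is around (450,250), and decoys B and C are at the left. I'll compute the bar's axis and the gauge frame from this view.

```bash
python3 - <<'E'
from h import *
v=np.load('w2.npy');st=dict(position=v[:3],eef_rot=v[3:])
im=cv2.imread('pics/w2.png');g=im[:,:,1].astype(float)
print('cam',pose('wrist',st)[2])
# bar mask
hsv=cv2.cvtColor(im,cv2.COLOR_BGR2HSV)
print(im[180,190],im[180,250],im[225,200])
b=im.astype(int); warm=(b[:,:,1]-b[:,:,2])  # G-R : bench pinkish (neg), bar ~0
m=((warm>-6)&(g>95)).astype(np.uint8); m[:105]=0;m[260:]=0;m[:,:150]=0;m[:,240:]=0
m=cv2.morphologyEx(m,cv2.MORPH_OPEN,np.ones((5,5)))
rows=[r for r in range(m.shape[0]) if m[r].sum()>20]
print('rows',rows[0],rows[-1])
L=[];Rr=[];yy=range(130,236,3)
for r in yy:
    c=np.flatnonzero(m[r]);L.append(c[0]-.5);Rr.append(c[-1]+.5)
pl=np.polyfit(yy,L,1);pr=np.polyfit(yy,Rr,1);print('left',np.polyval(pl,[120,240]),'right',np.polyval(pr,[120,240]))
def plane(p):
    a=ray('wrist',(np.polyval(p,125),125),st)[1];c=ray('wrist',(np.polyval(p,240),240),st)[1]
    n=np.cross(a,c);return n/np.linalg.norm(n)
nl,nr=plane(pl),plane(pr)
o=pose('wrist',st)[2]
# direction of axis: horizontal, within both planes; signed distance of axis from both planes = +-25mm
d=np.cross(nl,nr);d/=np.linalg.norm(d);print('axis dir',d)
# bisector plane with z=.025
nb=nl-nr if nl@nr>0 else nl+nr
nb=(nl+nr)  if nl@nr>0 else nl-nr
nb/=np.linalg.norm(nb)
dh=d[:2]/np.linalg.norm(d[:2]); nrm=np.array([-dh[1],dh[0]])
# point: intersection of bisector w/ z=.025 along nrm
t=-(nb@(np.array([*o[:2],.025])-o))/(nb[:2]@nrm); ax=o[:2]+t*nrm
print('dist from side planes',abs(nl@(np.r_[ax,.025]-o)),abs(nr@(np.r_[ax,.025]-o)))
mid=lambda r:((np.polyval(pl,r)+np.polyval(pr,r))/2,r)
for r,z in((rows[0],.025),(rows[0],.05),(rows[-1],.05),(rows[-1],.025)):
    P=onz('wrist',mid(r),z,st);s=(P[:2]-ax)@dh;print(r,z,'end on axis',ax+s*dh,'s',s)
print('ang',np.degrees(np.arctan2(dh[1],dh[0])))
# fence
pts=[]
for r in range(3,190,3):
    c0=int(283+r*0.835)-14; seg=g[r,c0:c0+34]
    k=np.argmax(np.diff(cv2.GaussianBlur(seg[None],(1,3),0)[0])); pts.append((c0+k+.5,r))
pts=np.array(pts);p=np.polyfit(pts[:,1],pts[:,0],1);res=pts[:,0]-np.polyval(p,pts[:,1]);ok=abs(res)<3
p=np.polyfit(pts[ok,1],pts[ok,0],1);print('fence fit',p,ok.sum(),len(ok),res[ok].std())
W=np.array([onz('wrist',(np.polyval(p,r),r),.036,st)[:2] for r in(5,90,180)]);print(W)
gy=W[0]-W[2];gy/=np.linalg.norm(gy);print('gy',gy,np.degrees(np.arctan2(gy[1],gy[0])))
# compare with top cam
T=np.array([onz('top',q,.036)[:2] for q in((225,162.9),(250,160.9),(280,158.6))]);print('top',T)
gx=np.array([gy[1],-gy[0]]);print('offset of top pts',(T-W[1])@gx)
for n,q in(('top',(209,164)),('top',(297,158))): print(onz(n,q,.036)[:2])
E
```

```text
cam [0.57140688 0.1468098  0.37310225]
[221 229 228] [145 146 157] [186 205 208]
rows 118 246
left [158.07486057 173.77112827] right [213.12655513 221.95023595]
axis dir [-0.58604264 -0.79906598 -0.13434128]
dist from side planes 0.024778605296839604 0.024778605296839562
118 0.025 end on axis [0.50111987 0.20229233] s -0.0031717684652216175
118 0.05 end on axis [0.50098515 0.20210865] s -0.002943978463495148
246 0.05 end on axis [0.43186454 0.10786306] s 0.11393155623849917
246 0.025 end on axis [0.42665105 0.1007545 ] s 0.12274699755849358
ang -126.25667832116592
fence fit [  0.80992384 285.93778802] 63 63 0.30783416685573534
[[0.6323999  0.21868997]
 [0.64175256 0.12818897]
 [0.65311057 0.0204579 ]]
gy [-0.10391135  0.99458656] 95.96444831861865
top [[0.63346202 0.19003334]
 [0.64120146 0.1199995 ]
 [0.65019261 0.03575747]]
offset of top pts [-0.00181933 -0.0013991  -0.00121033]
[0.62903624 0.23479443]
[ 0.65321216 -0.01209523]
```

```bash

python3 -m jog '[{"wx":0,"wy":0,"wz":0,"tx":3.3,"ty":-29.8,"tz":0,"hand":85},{"wx":0,"wy":0,"wz":0,"tx":3.3,"ty":-29.8,"tz":0,"hand":85},{"wx":0,"wy":0,"wz":0,"tx":3.3,"ty":-29.8,"tz":0,"hand":85},{"wx":0,"wy":0,"wz":0,"tx":0,"ty":0,"tz":30,"hand":85},{"wx":0,"wy":0,"wz":0,"tx":0,"ty":0,"tz":40,"hand":85},{"wx":0,"wy":0,"wz":0,"tx":0,"ty":0,"tz":40,"hand":85},{"wx":0,"wy":0,"wz":0,"tx":0,"ty":0,"tz":20,"hand":85},{"wx":0,"wy":0,"wz":0,"tx":0,"ty":0,"tz":0,"hand":85},{"wx":0,"wy":0,"wz":0,"tx":0,"ty":0,"tz":0,"hand":85},{"wx":0,"wy":0,"wz":0,"tx":0,"ty":0,"tz":0,"hand":85}]'
python3 - <<'E'
from h import *
s=get_state();print(s['time_s'],s['position'],s['eef_rot'])
im=eyes.capture('wrist');save('w3',im)
E
```

```text
time_s: 4.2
position: [0.4675, 0.1538, 0.1751]
eef_rot: [2.803, 1.418, 0.003]
contact_force: [-0.1, 0.4, 0.1]
width: 0.0852
gripper_force: 0.0
4.2 [0.4675357  0.15383249 0.17505547] [2.80324788 1.41784027 0.00290694]
```

View pics/w3.png

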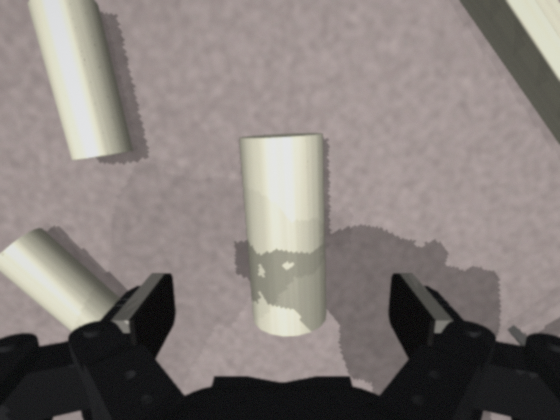

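The bar is centred between the fingers at about col 285, turned roughly 2.4°. I'll correct that, descend and grip.

```bash

python3 -m jog '[{"wx":0,"wy":0,"wz":-0.04,"tx":0,"ty":2,"tz":0,"hand":85},{"wx":0,"wy":0,"wz":0,"tx":0,"ty":0,"tz":30,"hand":85},{"wx":0,"wy":0,"wz":0,"tx":0,"ty":0,"tz":30,"hand":85},{"wx":0,"wy":0,"wz":0,"tx":0,"ty":0,"tz":20,"hand":85},{"wx":0,"wy":0,"wz":0,"tx":0,"ty":0,"tz":13,"hand":85},{"wx":0,"wy":0,"wz":0,"tx":0,"ty":0,"tz":0,"hand":85},{"wx":0,"wy":0,"wz":0,"tx":0,"ty":0,"tz":0,"hand":65},{"wx":0,"wy":0,"wz":0,"tx":0,"ty":0,"tz":0,"hand":55},{"wx":0,"wy":0,"wz":0,"tx":0,"ty":0,"tz":0,"hand":50},{"wx":0,"wy":0,"wz":0,"tx":0,"ty":0,"tz":0,"hand":45}]'
python3 -m jog '[{"wx":0,"wy":0,"wz":0,"tx":0,"ty":0,"tz":0,"hand":40},{"wx":0,"wy":0,"wz":0,"tx":0,"ty":0,"tz":0,"hand":40},{"wx":0,"wy":0,"wz":0,"tx":0,"ty":0,"tz":0,"hand":40},{"wx":0,"wy":0,"wz":0,"tx":0,"ty":0,"tz":0,"hand":40},{"wx":0,"wy":0,"wz":0,"tx":0,"ty":0,"tz":0,"hand":40},{"wx":0,"wy":0,"wz":0,"tx":0,"ty":0,"tz":-15,"hand":40},{"wx":0,"wy":0,"wz":0,"tx":0,"ty":0,"tz":-25,"hand":40},{"wx":0,"wy":0,"wz":0,"tx":0,"ty":0,"tz":-20,"hand":40},{"wx":0,"wy":0,"wz":0,"tx":0,"ty":0,"tz":0,"hand":40},{"wx":0,"wy":0,"wz":0,"tx":0,"ty":0,"tz":0,"hand":40}]'
python3 - <<'E'
from h import *
s=get_state();print(s['time_s'],s['position'],s['eef_rot'])
save('w4',eyes.capture('wrist'))
x=R.from_rotvec(s['eef_rot']).as_matrix();print(x, np.degrees(np.arctan2(x[1,0],x[0,0])))
E
```

```text
time_s: 5.25
position: [0.4691, 0.1525, 0.0822]
eef_rot: [2.774, 1.474, 0.003]
contact_force: [-2.1, -0.3, 11.0]
width: 0.0481
gripper_force: 59.9
time_s: 6.25
position: [0.4686, 0.1522, 0.141]
eef_rot: [2.775, 1.474, 0.001]
contact_force: [-0.6, 0.1, -4.2]
width: 0.0482
gripper_force: 65.4
6.25 [0.46861904 0.15217597 0.14095753] [2.77457527e+00 1.47353272e+00 1.47925692e-03]
[[ 5.60000866e-01  8.28491601e-01  8.34369122e-04]
 [ 8.28491607e-01 -5.60001310e-01  4.36701033e-04]
 [ 8.29050939e-04  4.46714858e-04 -9.99999557e-01]] 55.9441290416758
```

View pics/w4.png

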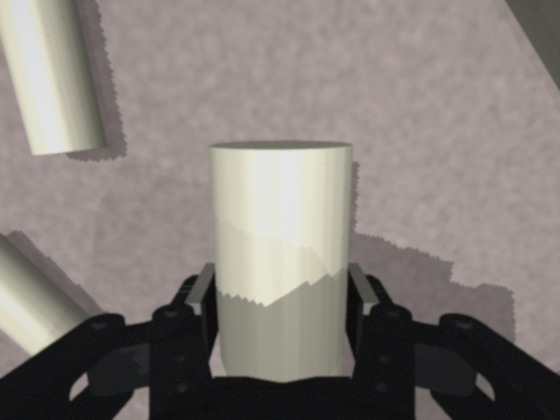

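The bar is gripped squarely and lifted, with its axis along tool x. Now I'll carry it to the fence, turn it 40° and lower it.

```bash

python3 -m jog '[{"wx":0,"wy":0,"wz":0,"tx":4.2,"ty":11.6,"tz":0,"hand":40},{"wx":0,"wy":0,"wz":0,"tx":8.2,"ty":23.6,"tz":0,"hand":40},{"wx":0,"wy":0,"wz":0,"tx":8.2,"ty":23.6,"tz":0,"hand":40},{"wx":0,"wy":0,"wz":0,"tx":8.2,"ty":23.6,"tz":0,"hand":40},{"wx":0,"wy":0,"wz":0,"tx":8.2,"ty":23.6,"tz":0,"hand":40},{"wx":0,"wy":0,"wz":0,"tx":4,"ty":12,"tz":0,"hand":40},{"wx":0,"wy":0,"wz":-0.06,"tx":0,"ty":0,"tz":0,"hand":40},{"wx":0,"wy":0,"wz":-0.1,"tx":0,"ty":0,"tz":0,"hand":40},{"wx":0,"wy":0,"wz":-0.1,"tx":0,"ty":0,"tz":0,"hand":40},{"wx":0,"wy":0,"wz":-0.1,"tx":0,"ty":0,"tz":0,"hand":40}]'
python3 -m jog '[{"wx":0,"wy":0,"wz":-0.1,"tx":0,"ty":0,"tz":0,"hand":40},{"wx":0,"wy":0,"wz":-0.1,"tx":0,"ty":0,"tz":0,"hand":40},{"wx":0,"wy":0,"wz":-0.08,"tx":0,"ty":0,"tz":0,"hand":40},{"wx":0,"wy":0,"wz":-0.06,"tx":0,"ty":0,"tz":0,"hand":40},{"wx":0,"wy":0,"wz":0,"tx":0,"ty":0,"tz":0,"hand":40},{"wx":0,"wy":0,"wz":0,"tx":0,"ty":0,"tz":8,"hand":40},{"wx":0,"wy":0,"wz":0,"tx":0,"ty":0,"tz":15,"hand":40},{"wx":0,"wy":0,"wz":0,"tx":0,"ty":0,"tz":15,"hand":40},{"wx":0,"wy":0,"wz":0,"tx":0,"ty":0,"tz":10,"hand":40},{"wx":0,"wy":0,"wz":0,"tx":0,"ty":0,"tz":3,"hand":40}]'
python3 -m jog '[{"wx":0,"wy":0,"wz":0,"tx":0,"ty":0,"tz":1,"hand":40},{"wx":0,"wy":0,"wz":0,"tx":0,"ty":0,"tz":1,"hand":40},{"wx":0,"wy":0,"wz":0,"tx":0,"ty":0,"tz":1,"hand":40},{"wx":0,"wy":0,"wz":0,"tx":0,"ty":0,"tz":1,"hand":40},{"wx":0,"wy":0,"wz":0,"tx":0,"ty":0,"tz":1,"hand":40},{"wx":0,"wy":0,"wz":0,"tx":0,"ty":0,"tz":0.5,"hand":40},{"wx":0,"wy":0,"wz":0,"tx":0,"ty":0,"tz":0,"hand":40},{"wx":0,"wy":0,"wz":0,"tx":0,"ty":0,"tz":0,"hand":40},{"wx":0,"wy":0,"wz":0,"tx":0,"ty":0,"tz":0,"hand":40},{"wx":0,"wy":0,"wz":0,"tx":0,"ty":0,"tz":0,"hand":40}]'
python3 - <<'E'
from h import *
s=get_state();x=R.from_rotvec(s['eef_rot']).as_matrix();print(np.degrees(np.arctan2(x[1,0],x[0,0])))
save('w5',eyes.capture('top'))
im=cv2.imread('pics/w5.png')[130:250,170:370];cv2.imwrite('pics/w5c.png',cv2.resize(im,None,fx=4,fy=4,interpolation=cv2.INTER_CUBIC))
E
```

```text
time_s: 7.3
position: [0.5888, 0.1202, 0.1398]
eef_rot: [-2.461, -1.952, 0.003]
contact_force: [-0.0, 0.3, -4.4]
width: 0.0483
gripper_force: 64.9
time_s: 8.3
position: [0.5884, 0.1204, 0.0878]
eef_rot: [-2.099, -2.335, 0.004]
contact_force: [0.4, -0.8, -5.4]
width: 0.0478
gripper_force: 65.0
time_s: 9.3
position: [0.5893, 0.1204, 0.0844]
eef_rot: [-2.101, -2.336, -0.0]
contact_force: [-0.5, 0.8, -5.9]
width: 0.0477
gripper_force: 65.0
96.07311057008063
```

```bash

python3 -m jog '[{"wx":0,"wy":0,"wz":0,"tx":0,"ty":0,"tz":0.5,"hand":40},{"wx":0,"wy":0,"wz":0,"tx":0,"ty":0,"tz":0.5,"hand":40},{"wx":0,"wy":0,"wz":0,"tx":0,"ty":0,"tz":0.5,"hand":40},{"wx":0,"wy":0,"wz":0,"tx":0,"ty":0,"tz":0.5,"hand":40},{"wx":0,"wy":0,"wz":0,"tx":0,"ty":0,"tz":0,"hand":40},{"wx":0,"wy":0,"wz":0,"tx":0,"ty":0,"tz":0,"hand":40},{"wx":0,"wy":0,"wz":0,"tx":0,"ty":0,"tz":0,"hand":40},{"wx":0,"wy":0,"wz":0,"tx":0,"ty":0,"tz":0,"hand":40},{"wx":0,"wy":0,"wz":0,"tx":0,"ty":0,"tz":0,"hand":40},{"wx":0,"wy":0,"wz":0,"tx":0,"ty":0,"tz":0,"hand":40}]'
```

```text
time_s: 10.35
position: [0.5893, 0.1204, 0.0824]
eef_rot: [2.101, 2.336, -0.0]
contact_force: [0.7, -0.6, -3.0]
width: 0.0483
gripper_force: 65.5
```

```bash

python3 -m jog '[{"wx":0,"wy":0,"wz":0,"tx":0,"ty":0,"tz":0,"hand":52},{"wx":0,"wy":0,"wz":0,"tx":0,"ty":0,"tz":0,"hand":56},{"wx":0,"wy":0,"wz":0,"tx":0,"ty":0,"tz":0,"hand":60},{"wx":0,"wy":0,"wz":0,"tx":0,"ty":0,"tz":0,"hand":64},{"wx":0,"wy":0,"wz":0,"tx":0,"ty":0,"tz":0,"hand":64},{"wx":0,"wy":0,"wz":0,"tx":0,"ty":0,"tz":-5,"hand":64},{"wx":0,"wy":0,"wz":0,"tx":0,"ty":0,"tz":-15,"hand":64},{"wx":0,"wy":0,"wz":0,"tx":0,"ty":0,"tz":-30,"hand":64},{"wx":0,"wy":0,"wz":0,"tx":0,"ty":0,"tz":-40,"hand":64},{"wx":0,"wy":0,"wz":0,"tx":0,"ty":0,"tz":-40,"hand":64}]'
python3 - <<'E'
from h import *
s=get_state();print(s['joint_pos'])
save('w6',eyes.capture('wrist'));np.save('w6.npy',np.r_[s['position'],s['eef_rot']])
E
```

```text
time_s: 11.35
position: [0.5889, 0.1204, 0.2146]
eef_rot: [-2.1, -2.336, 0.0]
contact_force: [1.2, 0.3, 0.1]
width: 0.0639
gripper_force: 0.0
[ 0.04510954  0.60824876 -0.50752532  1.94585782  0.4454303   0.69959515
 -0.62698958]
```

View pics/w6.png

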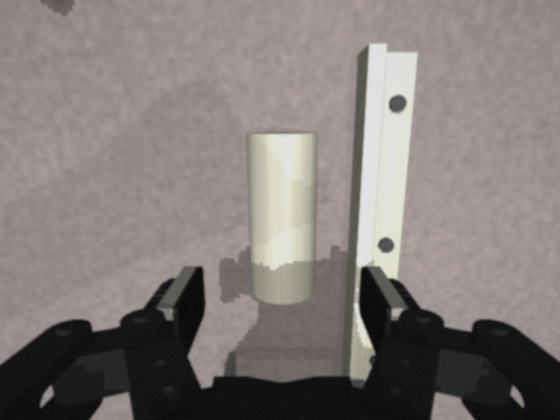

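The bar lies parallel to the fence at px (247-318, 132-300). The fence's top front edge runs from (369,45) to about (358,290), with the fence end at (369,45). I'll refine both from this view.

```bash
python3 - <<'E'
from h import *
v=np.load('w6.npy');st=dict(position=v[:3],eef_rot=v[3:])
im=cv2.imread('pics/w6.png');g=im[:,:,1].astype(float)
pts=[]
for r in range(55,235,4):
    seg=cv2.GaussianBlur(g[r:r+1,350:380],(3,1),0)[0];k=np.argmax(np.diff(seg));pts.append((350+k+.5,r))
pts=np.array(pts);p=np.polyfit(pts[:,1],pts[:,0],1);print('fence',p,(pts[:,0]-np.polyval(p,pts[:,1])).std())
W=np.array([onz('wrist',(np.polyval(p,r),r),.036,st)[:2] for r in(60,230)])
gy=W[0]-W[1];gy/=np.linalg.norm(gy);gx=np.array([gy[1],-gy[0]]);print(W,'ang',np.degrees(np.arctan2(gy[1],gy[0])))
fe=onz('wrist',(np.polyval(p,45),45),.036,st)[:2];O=fe-.195*gy;print('fence end',fe,'origin',O, g[38:54,373].tolist())
for name,c in(('tcp',v[:2]),):print(name,'gauge',(c-O)@gx,(c-O)@gy)
b=im.astype(int);m=((b[:,:,1]-b[:,:,2]>-6)&(g>95)).astype(np.uint8)
L=[];Rr=[];yy=list(range(140,285,4))
for r in yy:
    c=np.flatnonzero(m[r,225:340])+225;L.append(c[0]-.5);Rr.append(c[-1]+.5)
L=np.array(L);Rr=np.array(Rr);print(L[::6],Rr[::6])
mid=np.polyfit(yy,(L+Rr)/2,1)
for r,z in((132,.03),(300,.05)):
    P=onz('wrist',(np.polyval(mid,r),r),z,st)[:2];print('bar end',P,'gauge',(P-O)@gx,(P-O)@gy)
P=[onz('wrist',(np.polyval(mid,r),r),.05,st)[:2] for r in(140,285)];d=P[0]-P[1];print('bar ang',np.degrees(np.arctan2(d[1],d[0])))
E
```

```text
fence [-5.86297760e-02  3.71172947e+02] 0.2906100546686125
[[0.63125654 0.23050373]
 [0.64301518 0.11803091]] ang 95.96839158996654
fence end [0.63035118 0.23925216] origin [0.65062724 0.04530918] [150.0, 152.0, 152.0, 151.0, 156.0, 182.0, 211.0, 222.0, 223.0, 223.0, 223.0, 223.0, 223.0, 224.0, 224.0, 224.0]
tcp gauge -0.05358300646056886 0.08106890339918069
[246.5 247.5 248.5 248.5 249.5 249.5 250.5] [316.5 315.5 315.5 315.5 315.5 314.5 314.5]
bar end [0.58131611 0.18004726] gauge -0.05492538553661412 0.14121468077099766
bar end [0.59463034 0.06458105] gauge -0.05368947883827336 0.02498995904000373
bar ang 96.55766951108939
```

```bash

python3 -m jog '[{"wx":0,"wy":0,"wz":0,"tx":1,"ty":-33,"tz":0,"hand":70},{"wx":0,"wy":0,"wz":0,"tx":1,"ty":-33,"tz":0,"hand":70},{"wx":0,"wy":0,"wz":0.1428,"tx":0,"ty":0,"tz":0,"hand":70},{"wx":0,"wy":0,"wz":0.1428,"tx":0,"ty":0,"tz":0,"hand":70},{"wx":0,"wy":0,"wz":0.1428,"tx":0,"ty":0,"tz":0,"hand":70},{"wx":0,"wy":0,"wz":0.1428,"tx":0,"ty":0,"tz":0,"hand":70},{"wx":0,"wy":0,"wz":0.1428,"tx":0,"ty":0,"tz":0,"hand":70},{"wx":0,"wy":0,"wz":0.1428,"tx":0,"ty":0,"tz":0,"hand":70},{"wx":0,"wy":0,"wz":0.1428,"tx":0,"ty":0,"tz":0,"hand":70},{"wx":0,"wy":0,"wz":0.1428,"tx":0,"ty":0,"tz":0,"hand":70}]'
python3 -m jog '[{"wx":0,"wy":0,"wz":0.1428,"tx":0,"ty":0,"tz":0,"hand":70},{"wx":0,"wy":0,"wz":0.1428,"tx":0,"ty":0,"tz":0,"hand":70},{"wx":0,"wy":0,"wz":0.1428,"tx":0,"ty":0,"tz":0,"hand":70},{"wx":0,"wy":0,"wz":0,"tx":0,"ty":0,"tz":0,"hand":70},{"wx":0,"wy":0,"wz":0,"tx":0,"ty":0,"tz":0,"hand":70},{"wx":0,"wy":0,"wz":0,"tx":0,"ty":0,"tz":25,"hand":70},{"wx":0,"wy":0,"wz":0,"tx":0,"ty":0,"tz":35,"hand":70},{"wx":0,"wy":0,"wz":0,"tx":0,"ty":0,"tz":25,"hand":70},{"wx":0,"wy":0,"wz":0,"tx":0,"ty":0,"tz":0,"hand":70},{"wx":0,"wy":0,"wz":0,"tx":0,"ty":0,"tz":0,"hand":70}]'
cat > gs.py <<'E'
from h import *
O=np.array([.6505,.044]);a=np.radians(95.97);gy=np.array([np.cos(a),np.sin(a)]);gx=np.array([gy[1],-gy[0]])
def rep():
    s=get_state();x=R.from_rotvec(s['eef_rot']).as_matrix();d=np.array(s['position'])[:2]-O;f=np.array(s['contact_force'])
    print('t %.2f gauge x %.1f y %.1f z %.1f mm yaw %.2f tilt %.4f | F gx %.1f gy %.1f z %.1f'%(s['time_s'],d@gx*1e3,d@gy*1e3,s['position'][2]*1e3,np.degrees(np.arctan2(x[1,0],x[0,0])),np.arccos(-x[2,2]),f[:2]@gx,f[:2]@gy,f[2]))
if __name__=='__main__': rep()
E
python3 gs.py; python3 -c "
from rig import get_state;print(get_state()['joint_pos'])"
```

```text
time_s: 12.4
position: [0.5234, 0.1155, 0.2133]
eef_rot: [-3.032, -0.821, -0.001]
contact_force: [-0.3, -0.0, 0.2]
width: 0.0701
gripper_force: 0.0
time_s: 13.4
position: [0.5235, 0.1153, 0.1276]
eef_rot: [-3.137, -0.169, 0.002]
contact_force: [-0.2, -0.5, 0.4]
width: 0.07
gripper_force: 0.0
t 13.40 gauge x -118.9 y 84.1 z 127.6 mm yaw 6.18 tilt 0.0010 | F gx -0.3 gy -0.5 z 0.4
[-0.29507594  0.64610967 -0.03984794  2.1627773   0.0718653   0.33480372
 -1.85777888]
```

```bash

python3 -m jog '[{"wx":0,"wy":0,"wz":0,"tx":0,"ty":0,"tz":25,"hand":70},{"wx":0,"wy":0,"wz":0,"tx":0,"ty":0,"tz":20,"hand":70},{"wx":0,"wy":0,"wz":0,"tx":0,"ty":0,"tz":9,"hand":70},{"wx":0,"wy":0,"wz":0,"tx":0,"ty":0,"tz":0,"hand":70},{"wx":0,"wy":0,"wz":0,"tx":5,"ty":0,"tz":0,"hand":70},{"wx":0,"wy":0,"wz":0,"tx":5,"ty":0,"tz":0,"hand":70},{"wx":0,"wy":0,"wz":0,"tx":5,"ty":0,"tz":0,"hand":70},{"wx":0,"wy":0,"wz":0,"tx":4,"ty":0,"tz":0,"hand":70},{"wx":0,"wy":0,"wz":0,"tx":2,"ty":0,"tz":0,"hand":70},{"wx":0,"wy":0,"wz":0,"tx":1,"ty":0,"tz":0,"hand":70}]'; python3 gs.py
python3 -m jog '[{"wx":0,"wy":0,"wz":0,"tx":2,"ty":0,"tz":0,"hand":70},{"wx":0,"wy":0,"wz":0,"tx":2,"ty":0,"tz":0,"hand":70},{"wx":0,"wy":0,"wz":0,"tx":2,"ty":0,"tz":0,"hand":70},{"wx":0,"wy":0,"wz":0,"tx":2,"ty":0,"tz":0,"hand":70},{"wx":0,"wy":0,"wz":0,"tx":2,"ty":0,"tz":0,"hand":70},{"wx":0,"wy":0,"wz":0,"tx":2,"ty":0,"tz":0,"hand":70},{"wx":0,"wy":0,"wz":0,"tx":2,"ty":0,"tz":0,"hand":70},{"wx":0,"wy":0,"wz":0,"tx":2,"ty":0,"tz":0,"hand":70},{"wx":0,"wy":0,"wz":0,"tx":2,"ty":0,"tz":0,"hand":70},{"wx":0,"wy":0,"wz":0,"tx":2,"ty":0,"tz":0,"hand":70}]'; python3 gs.py
python3 - <<'E'
from h import *
im=eyes.capture('top');save('t7',im)
c=im[130:230,180:340];cv2.imwrite('pics/t7c.png',cv2.resize(c,None,fx=4.5,fy=4.5,interpolation=cv2.INTER_CUBIC)[:,:,::-1])
E
```

```text
time_s: 14.4
position: [0.5456, 0.1177, 0.0734]
eef_rot: [-3.137, -0.166, -0.0]
contact_force: [-0.2, 0.0, 0.6]
width: 0.0703
gripper_force: 0.0
t 14.40 gauge x -96.7 y 84.2 z 73.4 mm yaw 6.07 tilt 0.0001 | F gx -0.2 gy 0.0 z 0.6
time_s: 15.4
position: [0.5654, 0.1198, 0.0733]
eef_rot: [3.137, 0.166, -0.0]
contact_force: [-0.4, 0.3, 0.2]
width: 0.0701
gripper_force: 0.1
t 15.40 gauge x -76.8 y 84.3 z 73.3 mm yaw 6.08 tilt 0.0001 | F gx -0.4 gy 0.3 z 0.2
```

View pics/t7c.png

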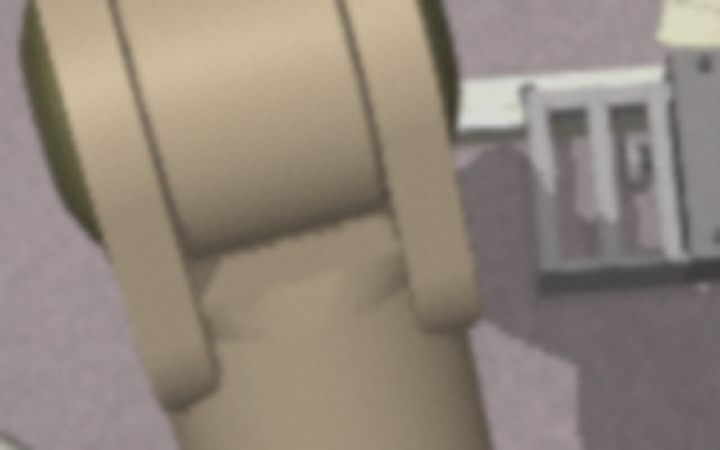

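The arm hides the bar in the top view, so I'll go by force from here.

```bash

python3 -m jog '[{"wx":0,"wy":0,"wz":0,"tx":1.3,"ty":0,"tz":0,"hand":70},{"wx":0,"wy":0,"wz":0,"tx":1.3,"ty":0,"tz":0,"hand":70},{"wx":0,"wy":0,"wz":0,"tx":1.3,"ty":0,"tz":0,"hand":70},{"wx":0,"wy":0,"wz":0,"tx":1.3,"ty":0,"tz":0,"hand":70},{"wx":0,"wy":0,"wz":0,"tx":1.3,"ty":0,"tz":0,"hand":70},{"wx":0,"wy":0,"wz":0,"tx":1.3,"ty":0,"tz":0,"hand":70},{"wx":0,"wy":0,"wz":0,"tx":1,"ty":0,"tz":0,"hand":70},{"wx":0,"wy":0,"wz":0,"tx":1,"ty":0,"tz":0,"hand":70},{"wx":0,"wy":0,"wz":0,"tx":0.7,"ty":0,"tz":0,"hand":70},{"wx":0,"wy":0,"wz":0,"tx":0.5,"ty":0,"tz":0,"hand":70}]'; python3 gs.py
```

```text
time_s: 16.45
position: [0.5762, 0.1209, 0.0733]
eef_rot: [3.137, 0.166, -0.0]
contact_force: [-0.4, 0.8, 0.2]
width: 0.07
gripper_force: 0.1
t 16.45 gauge x -65.9 y 84.2 z 73.3 mm yaw 6.08 tilt 0.0001 | F gx -0.3 gy 0.8 z 0.2
```

```bash

python3 -m jog '[{"wx":0,"wy":0,"wz":0,"tx":0.5,"ty":0,"tz":0,"hand":70},{"wx":0,"wy":0,"wz":0,"tx":0.5,"ty":0,"tz":0,"hand":70},{"wx":0,"wy":0,"wz":0,"tx":0.5,"ty":0,"tz":0,"hand":70},{"wx":0,"wy":0,"wz":0,"tx":0.5,"ty":0,"tz":0,"hand":70},{"wx":0,"wy":0,"wz":0,"tx":0.5,"ty":0,"tz":0,"hand":70},{"wx":0,"wy":0,"wz":0,"tx":0.5,"ty":0,"tz":0,"hand":70},{"wx":0,"wy":0,"wz":0,"tx":0.5,"ty":0,"tz":0,"hand":70},{"wx":0,"wy":0,"wz":0,"tx":0,"ty":0,"tz":0,"hand":70},{"wx":0,"wy":0,"wz":0,"tx":0,"ty":0,"tz":0,"hand":70},{"wx":0,"wy":0,"wz":0,"tx":0,"ty":0,"tz":0,"hand":70}]'; python3 gs.py
```

```text
time_s: 17.45
position: [0.5797, 0.1213, 0.0734]
eef_rot: [-3.137, -0.166, -0.0]
contact_force: [-1.4, -0.5, -0.3]
width: 0.07
gripper_force: 0.0
t 17.45 gauge x -62.4 y 84.3 z 73.4 mm yaw 6.07 tilt 0.0001 | F gx -1.4 gy -0.4 z -0.3
```

```bash

python3 -m jog '[{"wx":0,"wy":0,"wz":0,"tx":0.4,"ty":0,"tz":0,"hand":70},{"wx":0,"wy":0,"wz":0,"tx":0.4,"ty":0,"tz":0,"hand":70},{"wx":0,"wy":0,"wz":0,"tx":0.4,"ty":0,"tz":0,"hand":70},{"wx":0,"wy":0,"wz":0,"tx":0.4,"ty":0,"tz":0,"hand":70},{"wx":0,"wy":0,"wz":0,"tx":0.2,"ty":0,"tz":0,"hand":70},{"wx":0,"wy":0,"wz":0,"tx":0,"ty":0,"tz":0,"hand":70},{"wx":0,"wy":0,"wz":0,"tx":0,"ty":0,"tz":0,"hand":70},{"wx":0,"wy":0,"wz":0,"tx":0,"ty":0,"tz":0,"hand":70},{"wx":0,"wy":0,"wz":0,"tx":0,"ty":0,"tz":0,"hand":70},{"wx":0,"wy":0,"wz":0,"tx":0,"ty":0,"tz":0,"hand":70}]'; python3 gs.py
```

```text
time_s: 18.45
position: [0.5814, 0.1215, 0.0734]
eef_rot: [-3.137, -0.166, 0.0]
contact_force: [0.1, -1.6, -0.2]
width: 0.0703
gripper_force: 0.0
t 18.45 gauge x -60.6 y 84.3 z 73.4 mm yaw 6.07 tilt 0.0000 | F gx -0.0 gy -1.6 z -0.2
```

```bash

python3 -m jog '[{"wx":0,"wy":0,"wz":0,"tx":0.4,"ty":0,"tz":0,"hand":70},{"wx":0,"wy":0,"wz":0,"tx":0.4,"ty":0,"tz":0,"hand":70},{"wx":0,"wy":0,"wz":0,"tx":0.4,"ty":0,"tz":0,"hand":70},{"wx":0,"wy":0,"wz":0,"tx":0.4,"ty":0,"tz":0,"hand":70},{"wx":0,"wy":0,"wz":0,"tx":0.4,"ty":0,"tz":0,"hand":70},{"wx":0,"wy":0,"wz":0,"tx":0.4,"ty":0,"tz":0,"hand":70},{"wx":0,"wy":0,"wz":0,"tx":0,"ty":0,"tz":0,"hand":70},{"wx":0,"wy":0,"wz":0,"tx":0,"ty":0,"tz":0,"hand":70},{"wx":0,"wy":0,"wz":0,"tx":0,"ty":0,"tz":0,"hand":70},{"wx":0,"wy":0,"wz":0,"tx":0,"ty":0,"tz":0,"hand":70}]'; python3 gs.py
python3 - <<'E'
from h import *
s=get_state();im=eyes.capture('side');save('s8',im);w=eyes.capture('wrist');save('w8',w);np.save('w8.npy',np.r_[s['position'],s['eef_rot']])
E
```

```text
time_s: 19.45
position: [0.5827, 0.1218, 0.0733]
eef_rot: [3.137, 0.167, -0.004]
contact_force: [-5.6, 1.1, 4.0]
width: 0.0701
gripper_force: 3.0
t 19.45 gauge x -59.3 y 84.4 z 73.3 mm yaw 6.09 tilt 0.0022 | F gx -5.4 gy 1.7 z 4.0
```

The bar is pressed against the fence at 5.4 N. Now I'll back off gently, rise, and check the bar's pose.

```bash

python3 -m jog '[{"wx":0,"wy":0,"wz":0,"tx":-0.4,"ty":0,"tz":0,"hand":70},{"wx":0,"wy":0,"wz":0,"tx":-0.4,"ty":0,"tz":0,"hand":70},{"wx":0,"wy":0,"wz":0,"tx":-0.5,"ty":0,"tz":0,"hand":70},{"wx":0,"wy":0,"wz":0,"tx":-1,"ty":0,"tz":0,"hand":70},{"wx":0,"wy":0,"wz":0,"tx":-3,"ty":0,"tz":0,"hand":70},{"wx":0,"wy":0,"wz":0,"tx":-10,"ty":0,"tz":0,"hand":70},{"wx":0,"wy":0,"wz":0,"tx":-12,"ty":0,"tz":-10,"hand":70},{"wx":0,"wy":0,"wz":0,"tx":-12,"ty":0,"tz":-30,"hand":40},{"wx":0,"wy":0,"wz":0,"tx":0,"ty":0,"tz":-40,"hand":20},{"wx":0,"wy":0,"wz":0,"tx":0,"ty":0,"tz":-40,"hand":0}]'; python3 gs.py
python3 - <<'E'
from h import *
s=get_state();w=eyes.capture('wrist');save('w9',w);np.save('w9.npy',np.r_[s['position'],s['eef_rot']])
E
```

```text
time_s: 20.55
position: [0.543, 0.1173, 0.1949]
eef_rot: [3.137, 0.167, -0.002]
contact_force: [1.0, 0.0, -0.0]
width: 0.0268
gripper_force: 0.0
t 20.55 gauge x -99.2 y 84.1 z 194.9 mm yaw 6.09 tilt 0.0016 | F gx 1.0 gy -0.1 z -0.0
```

View pics/w9.png

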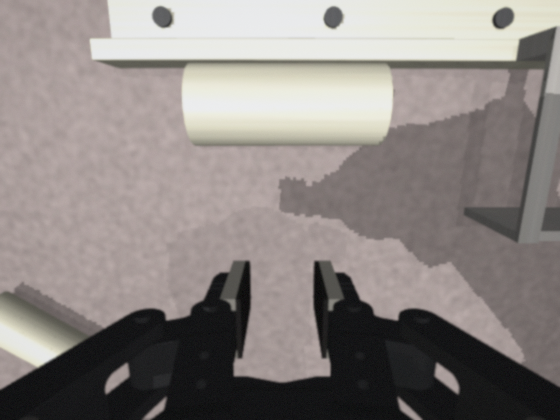

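The bar lies against the fence at px cols 183-392, rows 62-145. I'll compute its end positions.

```bash
python3 - <<'E'
from gs import *
v=np.load('w9.npy');st=dict(position=v[:3],eef_rot=v[3:])
im=cv2.imread('pics/w9.png');g=im[:,:,1].astype(int);b=im.astype(int)
row=(b[:,:,1]-b[:,:,2]>-6)&(g>110)
for r in(85,100,115):
    c=np.flatnonzero(row[r,150:430])+150
    for q in(c[0],c[-1]): 
        d=onz('wrist',(q,r),.05,st)[:2]-O;print(r,q,np.round([d@gx*1e3,d@gy*1e3],1))
for q in((200,145),(370,145)):
    d=onz('wrist',q,.03,st)[:2]-O;print('low side',d@gx*1e3,d@gy*1e3)
E
```

```text
85 182 [-15.  141.3]
85 391 [-14.7  24.4]
100 182 [-23.  141.8]
100 392 [-22.7  23.2]
115 184 [-31.1 141.2]
115 390 [-30.9  23.7]
low side -49.26185206865668 137.50033004640028
low side -49.02246358731308 29.207098712882733
```

```bash

python3 -m jog '[{"wx":0,"wy":0,"wz":-0.002,"tx":0,"ty":-31,"tz":0,"hand":0},{"wx":0,"wy":0,"wz":0,"tx":23,"ty":-32,"tz":0,"hand":0},{"wx":0,"wy":0,"wz":0,"tx":23,"ty":-32,"tz":0,"hand":0},{"wx":0,"wy":0,"wz":0,"tx":23,"ty":0,"tz":0,"hand":0},{"wx":0,"wy":0,"wz":0,"tx":0,"ty":0,"tz":20,"hand":0},{"wx":0,"wy":0,"wz":0,"tx":0,"ty":0,"tz":35,"hand":0},{"wx":0,"wy":0,"wz":0,"tx":0,"ty":0,"tz":35,"hand":0},{"wx":0,"wy":0,"wz":0,"tx":0,"ty":0,"tz":20,"hand":0},{"wx":0,"wy":0,"wz":0,"tx":0,"ty":0,"tz":3,"hand":0},{"wx":0,"wy":0,"wz":0,"tx":0,"ty":0,"tz":0,"hand":0}]'; python3 gs.py
python3 -m jog '[{"wx":0,"wy":0,"wz":0,"tx":0,"ty":2,"tz":0,"hand":0},{"wx":0,"wy":0,"wz":0,"tx":0,"ty":2,"tz":0,"hand":0},{"wx":0,"wy":0,"wz":0,"tx":0,"ty":2,"tz":0,"hand":0},{"wx":0,"wy":0,"wz":0,"tx":0,"ty":2,"tz":0,"hand":0},{"wx":0,"wy":0,"wz":0,"tx":0,"ty":2,"tz":0,"hand":0},{"wx":0,"wy":0,"wz":0,"tx":0,"ty":1.5,"tz":0,"hand":0},{"wx":0,"wy":0,"wz":0,"tx":0,"ty":1.5,"tz":0,"hand":0},{"wx":0,"wy":0,"wz":0,"tx":0,"ty":1.5,"tz":0,"hand":0},{"wx":0,"wy":0,"wz":0,"tx":0,"ty":1.5,"tz":0,"hand":0},{"wx":0,"wy":0,"wz":0,"tx":0,"ty":1.5,"tz":0,"hand":0}]'; python3 gs.py
```

```text
time_s: 21.6
position: [0.6026, 0.2194, 0.0805]
eef_rot: [3.137, 0.17, -0.001]
contact_force: [0.6, 0.1, -0.2]
width: 0.0002
gripper_force: 0.0
t 21.60 gauge x -29.4 y 179.4 z 80.5 mm yaw 6.19 tilt 0.0009 | F gx 0.6 gy 0.1 z -0.2
time_s: 22.6
position: [0.605, 0.2026, 0.0804]
eef_rot: [-3.136, -0.17, -0.0]
contact_force: [-0.2, 3.9, 1.3]
width: 0.0
gripper_force: 1.7
t 22.60 gauge x -28.7 y 162.5 z 80.4 mm yaw 6.21 tilt 0.0008 | F gx 0.2 gy 3.9 z 1.3
```

Contact with the bar's end reads about 4 N. Now I'll push along the fence with a slight bias towards it.

```bash

python3 -m jog '[{"wx":0,"wy":0,"wz":0,"tx":0.1,"ty":2,"tz":0,"hand":0},{"wx":0,"wy":0,"wz":0,"tx":0.1,"ty":3,"tz":0,"hand":0},{"wx":0,"wy":0,"wz":0,"tx":0.1,"ty":3,"tz":0,"hand":0},{"wx":0,"wy":0,"wz":0,"tx":0.1,"ty":3,"tz":0,"hand":0},{"wx":0,"wy":0,"wz":0,"tx":0.1,"ty":3,"tz":0,"hand":0},{"wx":0,"wy":0,"wz":0,"tx":0.1,"ty":3,"tz":0,"hand":0},{"wx":0,"wy":0,"wz":0,"tx":0.1,"ty":3,"tz":0,"hand":0},{"wx":0,"wy":0,"wz":0,"tx":0.1,"ty":3,"tz":0,"hand":0},{"wx":0,"wy":0,"wz":0,"tx":0.1,"ty":3,"tz":0,"hand":0},{"wx":0,"wy":0,"wz":0,"tx":0.1,"ty":3,"tz":0,"hand":0}]'; python3 gs.py
python3 - <<'E'
from gs import *
s=get_state();st=s;w=eyes.capture('wrist');save('w10',w)
im=w[:,:,::-1];g=im[:,:,1].astype(int);b=im.astype(int)
row=(b[:,:,1]-b[:,:,2]>-6)&(g>110)
for c in range(300,560,40):
    n=np.flatnonzero(row[:,c]); 
    # report mask runs in column
    d=np.split(n,np.flatnonzero(np.diff(n)>2)+1); print(c,[(k[0],k[-1]) for k in d if len(k)>4])
E
```

```text
time_s: 23.6
position: [0.6092, 0.1733, 0.0804]
eef_rot: [-3.137, -0.17, -0.0]
contact_force: [0.3, 5.0, 3.7]
width: 0.0004
gripper_force: 2.6
t 23.60 gauge x -27.6 y 132.9 z 80.4 mm yaw 6.19 tilt 0.0003 | F gx 0.9 gy 5.0 z 3.7
300 [(np.int64(108), np.int64(185)), (np.int64(200), np.int64(236))]
340 [(np.int64(108), np.int64(185)), (np.int64(201), np.int64(235))]
380 [(np.int64(108), np.int64(185)), (np.int64(201), np.int64(308))]
420 [(np.int64(108), np.int64(186)), (np.int64(201), np.int64(326))]
460 [(np.int64(109), np.int64(186)), (np.int64(201), np.int64(345))]
500 [(np.int64(109), np.int64(126)), (np.int64(155), np.int64(186)), (np.int64(202), np.int64(359))]
540 [(np.int64(110), np.int64(186)), (np.int64(202), np.int64(359))]
```

The bar's edge runs parallel to the fence in the image, with a constant gap, so it is still against it. I'll carry on pushing.

```bash
cat > mon.py <<'E'
from gs import *
rep();s=get_state();w=eyes.capture('wrist');im=w[:,:,::-1].astype(int)
row=(im[:,:,1]-im[:,:,2]>-6)&(im[:,:,1]>110)
for c in range(310,560,60):
    n=np.flatnonzero(row[90:,c])+90;d=np.split(n,np.flatnonzero(np.diff(n)>2)+1);print(c,[(int(k[0]),int(k[-1])) for k in d if len(k)>4],end=' ')
print()
E
python3 -m jog '[{"wx":0,"wy":0,"wz":0,"tx":0.05,"ty":4,"tz":0,"hand":0},{"wx":0,"wy":0,"wz":0,"tx":0.05,"ty":4,"tz":0,"hand":0},{"wx":0,"wy":0,"wz":0,"tx":0.05,"ty":4,"tz":0,"hand":0},{"wx":0,"wy":0,"wz":0,"tx":0.05,"ty":4,"tz":0,"hand":0},{"wx":0,"wy":0,"wz":0,"tx":0.05,"ty":4,"tz":0,"hand":0},{"wx":0,"wy":0,"wz":0,"tx":0.05,"ty":4,"tz":0,"hand":0},{"wx":0,"wy":0,"wz":0,"tx":0.05,"ty":4,"tz":0,"hand":0},{"wx":0,"wy":0,"wz":0,"tx":0.05,"ty":4,"tz":0,"hand":0},{"wx":0,"wy":0,"wz":0,"tx":0.05,"ty":4,"tz":0,"hand":0},{"wx":0,"wy":0,"wz":0,"tx":0.05,"ty":4,"tz":0,"hand":0}]'; python3 mon.py
```

```text
time_s: 24.65
position: [0.6139, 0.1337, 0.0804]
eef_rot: [-3.137, -0.17, 0.0]
contact_force: [-1.2, 5.3, 3.0]
width: -0.0001
gripper_force: 2.7
t 24.65 gauge x -27.1 y 93.0 z 80.4 mm yaw 6.20 tilt 0.0002 | F gx -0.7 gy 5.4 z 3.0
310 [(110, 187), (202, 237)] 370 [(110, 187), (203, 306)] 430 [(110, 187), (203, 331)] 490 [(111, 187), (203, 359)] 550 [(112, 187), (204, 361)]
```

```bash

python3 -m jog '[{"wx":0,"wy":0,"wz":0,"tx":0.05,"ty":4,"tz":0,"hand":0},{"wx":0,"wy":0,"wz":0,"tx":0.05,"ty":4,"tz":0,"hand":0},{"wx":0,"wy":0,"wz":0,"tx":0.05,"ty":4,"tz":0,"hand":0},{"wx":0,"wy":0,"wz":0,"tx":0.05,"ty":4,"tz":0,"hand":0},{"wx":0,"wy":0,"wz":0,"tx":0.05,"ty":4,"tz":0,"hand":0},{"wx":0,"wy":0,"wz":0,"tx":0.05,"ty":4,"tz":0,"hand":0},{"wx":0,"wy":0,"wz":0,"tx":0.05,"ty":4,"tz":0,"hand":0},{"wx":0,"wy":0,"wz":0,"tx":0.05,"ty":4,"tz":0,"hand":0},{"wx":0,"wy":0,"wz":0,"tx":0.05,"ty":3,"tz":0,"hand":0},{"wx":0,"wy":0,"wz":0,"tx":0.05,"ty":2,"tz":0,"hand":0}]'; python3 mon.py
```

```text
time_s: 25.7
position: [0.6184, 0.0969, 0.0804]
eef_rot: [-3.137, -0.17, 0.0]
contact_force: [-0.9, 5.0, 3.4]
width: -0.0001
gripper_force: 2.9
t 25.70 gauge x -26.5 y 55.9 z 80.4 mm yaw 6.19 tilt 0.0003 | F gx -0.4 gy 5.1 z 3.4
310 [(111, 188), (204, 239)] 370 [(111, 188), (204, 306)] 430 [(111, 188), (205, 331)] 490 [(112, 188), (205, 359)] 550 [(112, 188), (205, 362)]
```

Sliding friction is about 5 N. I'll close in faster up to the earliest possible pad position, then creep.

```bash

python3 -m jog '[{"wx":0,"wy":0,"wz":0,"tx":0.05,"ty":2,"tz":0,"hand":0},{"wx":0,"wy":0,"wz":0,"tx":0.05,"ty":2,"tz":0,"hand":0},{"wx":0,"wy":0,"wz":0,"tx":0.05,"ty":2,"tz":0,"hand":0},{"wx":0,"wy":0,"wz":0,"tx":0.05,"ty":2,"tz":0,"hand":0},{"wx":0,"wy":0,"wz":0,"tx":0.05,"ty":1.5,"tz":0,"hand":0},{"wx":0,"wy":0,"wz":0,"tx":0.05,"ty":1.5,"tz":0,"hand":0},{"wx":0,"wy":0,"wz":0,"tx":0.05,"ty":1,"tz":0,"hand":0},{"wx":0,"wy":0,"wz":0,"tx":0.05,"ty":0.5,"tz":0,"hand":0},{"wx":0,"wy":0,"wz":0,"tx":0.05,"ty":0.4,"tz":0,"hand":0},{"wx":0,"wy":0,"wz":0,"tx":0.05,"ty":0.4,"tz":0,"hand":0}]'; python3 mon.py
```

```text
time_s: 26.75
position: [0.6201, 0.0843, 0.0804]
eef_rot: [-3.137, -0.17, 0.001]
contact_force: [-1.5, 6.1, 3.6]
width: 0.0002
gripper_force: 3.1
t 26.75 gauge x -26.0 y 43.2 z 80.4 mm yaw 6.22 tilt 0.0006 | F gx -0.8 gy 6.2 z 3.6
310 [(112, 189), (205, 240)] 370 [(112, 189), (206, 306)] 430 [(113, 189), (206, 331)] 490 [(113, 189), (207, 359)] 550 [(114, 129), (160, 190), (207, 240), (244, 363)]
```

```bash

python3 -m jog '[{"wx":0,"wy":0,"wz":0,"tx":0,"ty":0.2,"tz":0,"hand":0},{"wx":0,"wy":0,"wz":0,"tx":0,"ty":0.2,"tz":0,"hand":0},{"wx":0,"wy":0,"wz":0,"tx":0,"ty":0.2,"tz":0,"hand":0},{"wx":0,"wy":0,"wz":0,"tx":0,"ty":0.2,"tz":0,"hand":0},{"wx":0,"wy":0,"wz":0,"tx":0,"ty":0.2,"tz":0,"hand":0},{"wx":0,"wy":0,"wz":0,"tx":0,"ty":0.2,"tz":0,"hand":0},{"wx":0,"wy":0,"wz":0,"tx":0,"ty":0.2,"tz":0,"hand":0},{"wx":0,"wy":0,"wz":0,"tx":0,"ty":0.2,"tz":0,"hand":0},{"wx":0,"wy":0,"wz":0,"tx":0,"ty":0.2,"tz":0,"hand":0},{"wx":0,"wy":0,"wz":0,"tx":0,"ty":0.2,"tz":0,"hand":0}]'; python3 gs.py
```

```text
time_s: 27.8
position: [0.6204, 0.0822, 0.0804]
eef_rot: [-3.137, -0.17, 0.001]
contact_force: [-1.6, 5.7, 4.1]
width: 0.0002
gripper_force: 3.0
t 27.80 gauge x -26.0 y 41.1 z 80.4 mm yaw 6.21 tilt 0.0005 | F gx -1.0 gy 5.8 z 4.1
```

```bash
cat > ok.py <<'E'
import sys,gs
from gs import *
rep();f=np.array(get_state()['contact_force'])[:2]@gy
sys.exit(0 if f<8.3 else 1)
E
python3 -m jog '[{"wx":0,"wy":0,"wz":0,"tx":0.03,"ty":0.25,"tz":0,"hand":0},{"wx":0,"wy":0,"wz":0,"tx":0.03,"ty":0.25,"tz":0,"hand":0},{"wx":0,"wy":0,"wz":0,"tx":0.03,"ty":0.25,"tz":0,"hand":0},{"wx":0,"wy":0,"wz":0,"tx":0.03,"ty":0.25,"tz":0,"hand":0},{"wx":0,"wy":0,"wz":0,"tx":0,"ty":0.25,"tz":0,"hand":0},{"wx":0,"wy":0,"wz":0,"tx":0,"ty":0.25,"tz":0,"hand":0},{"wx":0,"wy":0,"wz":0,"tx":0,"ty":0.25,"tz":0,"hand":0},{"wx":0,"wy":0,"wz":0,"tx":0,"ty":0.2,"tz":0,"hand":0},{"wx":0,"wy":0,"wz":0,"tx":0,"ty":0.1,"tz":0,"hand":0},{"wx":0,"wy":0,"wz":0,"tx":0,"ty":0.1,"tz":0,"hand":0}]' >/dev/null; python3 ok.py && python3 -m jog '[{"wx":0,"wy":0,"wz":0,"tx":0.03,"ty":0.2,"tz":0,"hand":0},{"wx":0,"wy":0,"wz":0,"tx":0.03,"ty":0.2,"tz":0,"hand":0},{"wx":0,"wy":0,"wz":0,"tx":0.03,"ty":0.2,"tz":0,"hand":0},{"wx":0,"wy":0,"wz":0,"tx":0.03,"ty":0.2,"tz":0,"hand":0},{"wx":0,"wy":0,"wz":0,"tx":0,"ty":0.2,"tz":0,"hand":0},{"wx":0,"wy":0,"wz":0,"tx":0,"ty":0.2,"tz":0,"hand":0},{"wx":0,"wy":0,"wz":0,"tx":0,"ty":0.2,"tz":0,"hand":0},{"wx":0,"wy":0,"wz":0,"tx":0,"ty":0.2,"tz":0,"hand":0},{"wx":0,"wy":0,"wz":0,"tx":0,"ty":0.2,"tz":0,"hand":0},{"wx":0,"wy":0,"wz":0,"tx":0,"ty":0.2,"tz":0,"hand":0}]' >/dev/null && python3 ok.py && python3 -m jog '[{"wx":0,"wy":0,"wz":0,"tx":0.03,"ty":0.2,"tz":0,"hand":0},{"wx":0,"wy":0,"wz":0,"tx":0.03,"ty":0.2,"tz":0,"hand":0},{"wx":0,"wy":0,"wz":0,"tx":0.03,"ty":0.2,"tz":0,"hand":0},{"wx":0,"wy":0,"wz":0,"tx":0.03,"ty":0.2,"tz":0,"hand":0},{"wx":0,"wy":0,"wz":0,"tx":0,"ty":0.2,"tz":0,"hand":0},{"wx":0,"wy":0,"wz":0,"tx":0,"ty":0.2,"tz":0,"hand":0},{"wx":0,"wy":0,"wz":0,"tx":0,"ty":0.2,"tz":0,"hand":0},{"wx":0,"wy":0,"wz":0,"tx":0,"ty":0.2,"tz":0,"hand":0},{"wx":0,"wy":0,"wz":0,"tx":0,"ty":0.2,"tz":0,"hand":0},{"wx":0,"wy":0,"wz":0,"tx":0,"ty":0.2,"tz":0,"hand":0}]' >/dev/null && python3 mon.py
```

```text
t 28.80 gauge x -25.8 y 39.0 z 80.4 mm yaw 6.22 tilt 0.0005 | F gx -0.2 gy 5.7 z 3.3
t 29.80 gauge x -25.8 y 37.0 z 80.4 mm yaw 6.22 tilt 0.0005 | F gx -0.7 gy 6.8 z 3.0
t 30.80 gauge x -25.6 y 35.0 z 80.4 mm yaw 6.22 tilt 0.0005 | F gx -0.8 gy 6.3 z 3.5
310 [(113, 190), (206, 241)] 370 [(113, 190), (207, 306)] 430 [(114, 190), (207, 331)] 490 [(114, 190), (208, 359)] 550 [(115, 191), (208, 221), (248, 364)]
```

```bash

python3 -m jog '[{"wx":0,"wy":0,"wz":0,"tx":0.03,"ty":0.2,"tz":0,"hand":0},{"wx":0,"wy":0,"wz":0,"tx":0.03,"ty":0.2,"tz":0,"hand":0},{"wx":0,"wy":0,"wz":0,"tx":0.03,"ty":0.2,"tz":0,"hand":0},{"wx":0,"wy":0,"wz":0,"tx":0,"ty":0.2,"tz":0,"hand":0},{"wx":0,"wy":0,"wz":0,"tx":0,"ty":0.2,"tz":0,"hand":0},{"wx":0,"wy":0,"wz":0,"tx":0,"ty":0.2,"tz":0,"hand":0},{"wx":0,"wy":0,"wz":0,"tx":0,"ty":0.2,"tz":0,"hand":0},{"wx":0,"wy":0,"wz":0,"tx":0,"ty":0.2,"tz":0,"hand":0},{"wx":0,"wy":0,"wz":0,"tx":0,"ty":0.2,"tz":0,"hand":0},{"wx":0,"wy":0,"wz":0,"tx":0,"ty":0.2,"tz":0,"hand":0}]' >/dev/null; python3 ok.py && python3 -m jog '[{"wx":0,"wy":0,"wz":0,"tx":0.03,"ty":0.2,"tz":0,"hand":0},{"wx":0,"wy":0,"wz":0,"tx":0.03,"ty":0.2,"tz":0,"hand":0},{"wx":0,"wy":0,"wz":0,"tx":0.03,"ty":0.2,"tz":0,"hand":0},{"wx":0,"wy":0,"wz":0,"tx":0,"ty":0.2,"tz":0,"hand":0},{"wx":0,"wy":0,"wz":0,"tx":0,"ty":0.2,"tz":0,"hand":0},{"wx":0,"wy":0,"wz":0,"tx":0,"ty":0.2,"tz":0,"hand":0},{"wx":0,"wy":0,"wz":0,"tx":0,"ty":0.2,"tz":0,"hand":0},{"wx":0,"wy":0,"wz":0,"tx":0,"ty":0.2,"tz":0,"hand":0},{"wx":0,"wy":0,"wz":0,"tx":0,"ty":0.2,"tz":0,"hand":0},{"wx":0,"wy":0,"wz":0,"tx":0,"ty":0.2,"tz":0,"hand":0}]' >/dev/null && python3 ok.py && python3 -m jog '[{"wx":0,"wy":0,"wz":0,"tx":0.03,"ty":0.2,"tz":0,"hand":0},{"wx":0,"wy":0,"wz":0,"tx":0.03,"ty":0.2,"tz":0,"hand":0},{"wx":0,"wy":0,"wz":0,"tx":0.03,"ty":0.2,"tz":0,"hand":0},{"wx":0,"wy":0,"wz":0,"tx":0,"ty":0.2,"tz":0,"hand":0},{"wx":0,"wy":0,"wz":0,"tx":0,"ty":0.2,"tz":0,"hand":0},{"wx":0,"wy":0,"wz":0,"tx":0,"ty":0.2,"tz":0,"hand":0},{"wx":0,"wy":0,"wz":0,"tx":0,"ty":0.2,"tz":0,"hand":0},{"wx":0,"wy":0,"wz":0,"tx":0,"ty":0.2,"tz":0,"hand":0},{"wx":0,"wy":0,"wz":0,"tx":0,"ty":0.2,"tz":0,"hand":0},{"wx":0,"wy":0,"wz":0,"tx":0,"ty":0.2,"tz":0,"hand":0}]' >/dev/null && python3 mon.py
```

```text
t 31.85 gauge x -25.5 y 33.0 z 80.4 mm yaw 6.22 tilt 0.0005 | F gx 0.1 gy 5.8 z 3.2
t 32.85 gauge x -25.4 y 31.0 z 80.4 mm yaw 6.22 tilt 0.0005 | F gx -0.4 gy 6.2 z 3.5
t 33.85 gauge x -25.3 y 29.0 z 80.4 mm yaw 6.21 tilt 0.0005 | F gx -1.2 gy 4.7 z 4.3
310 [(114, 191), (207, 242)] 370 [(114, 191), (208, 306)] 430 [(114, 191), (208, 331)] 490 [(114, 140), (157, 191), (209, 359)] 550 [(115, 191), (256, 365)]
```

```bash

python3 -m jog '[{"wx":0,"wy":0,"wz":0,"tx":0.03,"ty":0.2,"tz":0,"hand":0},{"wx":0,"wy":0,"wz":0,"tx":0.03,"ty":0.2,"tz":0,"hand":0},{"wx":0,"wy":0,"wz":0,"tx":0.03,"ty":0.2,"tz":0,"hand":0},{"wx":0,"wy":0,"wz":0,"tx":0,"ty":0.2,"tz":0,"hand":0},{"wx":0,"wy":0,"wz":0,"tx":0,"ty":0.2,"tz":0,"hand":0},{"wx":0,"wy":0,"wz":0,"tx":0,"ty":0.2,"tz":0,"hand":0},{"wx":0,"wy":0,"wz":0,"tx":0,"ty":0.2,"tz":0,"hand":0},{"wx":0,"wy":0,"wz":0,"tx":0,"ty":0.2,"tz":0,"hand":0},{"wx":0,"wy":0,"wz":0,"tx":0,"ty":0.2,"tz":0,"hand":0},{"wx":0,"wy":0,"wz":0,"tx":0,"ty":0.2,"tz":0,"hand":0}]' >/dev/null; python3 ok.py && python3 -m jog '[{"wx":0,"wy":0,"wz":0,"tx":0.03,"ty":0.2,"tz":0,"hand":0},{"wx":0,"wy":0,"wz":0,"tx":0.03,"ty":0.2,"tz":0,"hand":0},{"wx":0,"wy":0,"wz":0,"tx":0.03,"ty":0.2,"tz":0,"hand":0},{"wx":0,"wy":0,"wz":0,"tx":0,"ty":0.2,"tz":0,"hand":0},{"wx":0,"wy":0,"wz":0,"tx":0,"ty":0.2,"tz":0,"hand":0},{"wx":0,"wy":0,"wz":0,"tx":0,"ty":0.2,"tz":0,"hand":0},{"wx":0,"wy":0,"wz":0,"tx":0,"ty":0.2,"tz":0,"hand":0},{"wx":0,"wy":0,"wz":0,"tx":0,"ty":0.2,"tz":0,"hand":0},{"wx":0,"wy":0,"wz":0,"tx":0,"ty":0.2,"tz":0,"hand":0},{"wx":0,"wy":0,"wz":0,"tx":0,"ty":0.2,"tz":0,"hand":0}]' >/dev/null && python3 ok.py && python3 -m jog '[{"wx":0,"wy":0,"wz":0,"tx":0.03,"ty":0.2,"tz":0,"hand":0},{"wx":0,"wy":0,"wz":0,"tx":0.03,"ty":0.2,"tz":0,"hand":0},{"wx":0,"wy":0,"wz":0,"tx":0.03,"ty":0.2,"tz":0,"hand":0},{"wx":0,"wy":0,"wz":0,"tx":0,"ty":0.2,"tz":0,"hand":0},{"wx":0,"wy":0,"wz":0,"tx":0,"ty":0.2,"tz":0,"hand":0},{"wx":0,"wy":0,"wz":0,"tx":0,"ty":0.2,"tz":0,"hand":0},{"wx":0,"wy":0,"wz":0,"tx":0,"ty":0.2,"tz":0,"hand":0},{"wx":0,"wy":0,"wz":0,"tx":0,"ty":0.2,"tz":0,"hand":0},{"wx":0,"wy":0,"wz":0,"tx":0,"ty":0.2,"tz":0,"hand":0},{"wx":0,"wy":0,"wz":0,"tx":0,"ty":0.2,"tz":0,"hand":0}]' >/dev/null && python3 mon.py
```

```text
t 34.90 gauge x -25.2 y 27.0 z 80.4 mm yaw 6.22 tilt 0.0006 | F gx 0.1 gy 5.7 z 3.2
t 35.90 gauge x -25.2 y 25.8 z 80.4 mm yaw 6.25 tilt 0.0012 | F gx -0.8 gy 8.7 z 4.3
```

The pad is felt at tool y ≈ 26 mm: 8.7 N in total, of which about 5.8 N is friction. I'll build the pad force up to 10 N, about 16 N in total.

```bash

python3 -m jog '[{"wx":0,"wy":0,"wz":0,"tx":0.03,"ty":0.25,"tz":0,"hand":0},{"wx":0,"wy":0,"wz":0,"tx":0.03,"ty":0.25,"tz":0,"hand":0},{"wx":0,"wy":0,"wz":0,"tx":0.03,"ty":0.25,"tz":0,"hand":0},{"wx":0,"wy":0,"wz":0,"tx":0,"ty":0.25,"tz":0,"hand":0},{"wx":0,"wy":0,"wz":0,"tx":0,"ty":0.25,"tz":0,"hand":0},{"wx":0,"wy":0,"wz":0,"tx":0,"ty":0.25,"tz":0,"hand":0},{"wx":0,"wy":0,"wz":0,"tx":0,"ty":0.25,"tz":0,"hand":0},{"wx":0,"wy":0,"wz":0,"tx":0,"ty":0.25,"tz":0,"hand":0},{"wx":0,"wy":0,"wz":0,"tx":0,"ty":0,"tz":0,"hand":0},{"wx":0,"wy":0,"wz":0,"tx":0,"ty":0,"tz":0,"hand":0}]' >/dev/null; python3 mon.py; python3 gs.py;  python3 gs.py
```

```text
t 36.90 gauge x -25.1 y 25.1 z 80.4 mm yaw 6.32 tilt 0.0024 | F gx -1.5 gy 10.9 z 4.6
310 [(115, 191), (208, 242)] 370 [(115, 192), (209, 306)] 430 [(115, 192), (209, 331)] 490 [(116, 133), (163, 192), (210, 359)] 550 [(116, 192), (264, 366)] 
t 36.95 gauge x -25.1 y 25.1 z 80.5 mm yaw 6.32 tilt 0.0024 | F gx -1.6 gy 11.1 z 5.5
t 36.95 gauge x -25.1 y 25.1 z 80.5 mm yaw 6.32 tilt 0.0024 | F gx -1.6 gy 11.1 z 5.5
```

```bash

python3 -m jog '[{"wx":0,"wy":0,"wz":0,"tx":0.02,"ty":0.4,"tz":0,"hand":0},{"wx":0,"wy":0,"wz":0,"tx":0.02,"ty":0.4,"tz":0,"hand":0},{"wx":0,"wy":0,"wz":0,"tx":0,"ty":0.4,"tz":0,"hand":0},{"wx":0,"wy":0,"wz":0,"tx":0,"ty":0.4,"tz":0,"hand":0},{"wx":0,"wy":0,"wz":0,"tx":0,"ty":0.4,"tz":0,"hand":0},{"wx":0,"wy":0,"wz":0,"tx":0,"ty":0.4,"tz":0,"hand":0},{"wx":0,"wy":0,"wz":0,"tx":0,"ty":0.4,"tz":0,"hand":0},{"wx":0,"wy":0,"wz":0,"tx":0,"ty":0,"tz":0,"hand":0},{"wx":0,"wy":0,"wz":0,"tx":0,"ty":0,"tz":0,"hand":0},{"wx":0,"wy":0,"wz":0,"tx":0,"ty":0,"tz":0,"hand":0}]' >/dev/null; python3 mon.py;  python3 gs.py
```

```text
t 37.95 gauge x -25.0 y 24.0 z 80.7 mm yaw 6.40 tilt 0.0040 | F gx -3.5 gy 16.1 z 7.6
310 [(115, 191), (208, 243)] 370 [(115, 192), (209, 306)] 430 [(116, 192), (210, 331)] 490 [(116, 133), (164, 193), (210, 359)] 550 [(117, 193), (266, 366)] 
t 38.00 gauge x -25.0 y 24.0 z 80.7 mm yaw 6.40 tilt 0.0040 | F gx -1.3 gy 16.5 z 7.5
```

The total is about 16.3 N, which puts the pad at roughly 8.5 to 10.5 N. Holding there.

```bash

for i in 1 2; do python3 -m jog '[{"wx":0,"wy":0,"wz":0,"tx":0,"ty":0,"tz":0,"hand":0},{"wx":0,"wy":0,"wz":0,"tx":0,"ty":0,"tz":0,"hand":0},{"wx":0,"wy":0,"wz":0,"tx":0,"ty":0,"tz":0,"hand":0},{"wx":0,"wy":0,"wz":0,"tx":0,"ty":0,"tz":0,"hand":0},{"wx":0,"wy":0,"wz":0,"tx":0,"ty":0,"tz":0,"hand":0},{"wx":0,"wy":0,"wz":0,"tx":0,"ty":0,"tz":0,"hand":0},{"wx":0,"wy":0,"wz":0,"tx":0,"ty":0,"tz":0,"hand":0},{"wx":0,"wy":0,"wz":0,"tx":0,"ty":0,"tz":0,"hand":0},{"wx":0,"wy":0,"wz":0,"tx":0,"ty":0,"tz":0,"hand":0},{"wx":0,"wy":0,"wz":0,"tx":0,"ty":0,"tz":0,"hand":0}]' >/dev/null; python3 gs.py; done
```

```text
t 39.00 gauge x -25.0 y 24.0 z 80.7 mm yaw 6.40 tilt 0.0040 | F gx -2.5 gy 16.5 z 7.3
t 40.00 gauge x -25.0 y 23.9 z 80.7 mm yaw 6.40 tilt 0.0040 | F gx -1.8 gy 16.7 z 7.0
```

Held for 2 s. Now I'll back off gently, then rise clear.

```bash

python3 -m jog '[{"wx":0,"wy":0,"wz":0,"tx":0,"ty":-0.7,"tz":0,"hand":0},{"wx":0,"wy":0,"wz":0,"tx":0,"ty":-0.7,"tz":0,"hand":0},{"wx":0,"wy":0,"wz":0,"tx":0,"ty":-0.7,"tz":0,"hand":0},{"wx":0,"wy":0,"wz":0,"tx":0,"ty":-0.7,"tz":0,"hand":0},{"wx":0,"wy":0,"wz":0,"tx":0,"ty":-0.7,"tz":0,"hand":0},{"wx":0,"wy":0,"wz":0,"tx":0,"ty":-0.7,"tz":0,"hand":0},{"wx":0,"wy":0,"wz":0,"tx":0,"ty":-0.7,"tz":0,"hand":0},{"wx":0,"wy":0,"wz":0,"tx":0,"ty":-0.7,"tz":0,"hand":0},{"wx":0,"wy":0,"wz":0,"tx":0,"ty":-0.7,"tz":0,"hand":0},{"wx":0,"wy":0,"wz":0,"tx":0,"ty":-0.7,"tz":0,"hand":0}]' >/dev/null; python3 gs.py
python3 -m jog '[{"wx":0,"wy":0,"wz":0,"tx":0,"ty":-1,"tz":0,"hand":0},{"wx":0,"wy":0,"wz":0,"tx":0,"ty":-1,"tz":0,"hand":0},{"wx":0,"wy":0,"wz":0,"tx":0,"ty":-1,"tz":0,"hand":0},{"wx":0,"wy":0,"wz":0,"tx":0,"ty":-2,"tz":0,"hand":0},{"wx":0,"wy":0,"wz":0,"tx":0,"ty":-5,"tz":0,"hand":0},{"wx":0,"wy":0,"wz":0,"tx":0,"ty":-15,"tz":0,"hand":0},{"wx":0,"wy":0,"wz":0,"tx":0,"ty":-25,"tz":-10,"hand":0},{"wx":0,"wy":0,"wz":0,"tx":0,"ty":-10,"tz":-30,"hand":0},{"wx":0,"wy":0,"wz":0,"tx":-30,"ty":0,"tz":-35,"hand":0},{"wx":0,"wy":0,"wz":0,"tx":-30,"ty":0,"tz":-35,"hand":0}]' >/dev/null; python3 gs.py
python3 - <<'E'
from gs import *
s=get_state();w=eyes.capture('wrist');save('w11',w);np.save('w11.npy',np.r_[s['position'],s['eef_rot']])
st=s;im=w[:,:,::-1].astype(int);m=(im[:,:,1]-im[:,:,2]>-6)&(im[:,:,1]>110)
# predicted pixels of an ideally placed bar, and the mask there
for y in(-53,-60):
    P=[np.r_[O+gx*a/1e3+gy*b/1e3,z] for a,b,z in((-25,y+60,.05),(-50,y+60,.025),(-25,y+20,.05),(-50,y+20,.025),(0,60,.036))]
    print(y,[np.round(proj('wrist',p,st)).astype(int).tolist() for p in P])
E
```

```text
t 41.00 gauge x -25.0 y 25.3 z 80.5 mm yaw 6.12 tilt 0.0016 | F gx -0.2 gy -0.8 z 5.5
t 42.00 gauge x -85.8 y 88.7 z 190.9 mm yaw 6.31 tilt 0.0008 | F gx -0.8 gy 0.2 z 1.5
-53 [[429, 130], [410, 168], [499, 130], [471, 169], [334, 85]]
-60 [[441, 130], [420, 168], [512, 130], [482, 169], [334, 85]]
```

I have used all ten picture views, so I'll check the final bar pose in numbers.

```bash
python3 - <<'E'
from gs import *
v=np.load('w11.npy');st=dict(position=v[:3],eef_rot=v[3:])
im=cv2.imread('pics/w11.png').astype(int);g=im[:,:,1];m=(g-im[:,:,2]>-6)&(g>95)
def runs(n): return [(int(k[0]),int(k[-1])) for k in np.split(n,np.flatnonzero(np.diff(n)>2)+1) if len(k)>4]
for c in(380,445,460,475,490): print('col',c,runs(np.flatnonzero(m[60:240,c])+60))
for r in(115,130,145): 
    q=runs(np.flatnonzero(m[r,380:])+380);print('row',r,q)
    if q: d=onz('wrist',(q[0][0],r),.045,st)[:2]-O;print('  trailing end gauge',np.round(d@gx*1e3,1),np.round(d@gy*1e3,1))
for c in(440,460,475):
    q=[k for k in runs(np.flatnonzero(m[60:240,c])+60) if k[1]>120]
    if q: d=onz('wrist',(c,q[-1][1]),.03,st)[:2]-O;print('outer side',c,np.round(d@gx*1e3,1),np.round(d@gy*1e3,1))
E
```

```text
col 380 [(60, 88)]
col 445 [(60, 167)]
col 460 [(60, 167)]
col 475 [(60, 168)]
col 490 [(60, 168)]
row 115 [(405, 550), (555, 559)]
  trailing end gauge -17.0 19.7
row 130 [(416, 547), (553, 559)]
  trailing end gauge -25.3 12.5
row 145 [(425, 544), (550, 559)]
  trailing end gauge -33.8 6.4
outer side 440 -48.4 -10.5
outer side 460 -48.3 -23.3
outer side 475 -48.8 -32.9
```

The bar's outer side is at gauge x ≈ -48.5 mm and parallel to the fence. Its origin is at about y = -53 mm, and the robot is clear, so I'm handing the job in.

```bash
python3 -c "
from rig import workorder
print(workorder.close_job())"
```

```text
the job is handed in; nothing more can be done
None
```

The 50 × 120 mm bar was laid against the fence, pushed under the hood and pressed on the pad at an estimated 10 N for over 2 s; it now lies there against the fence, and the job is handed in with no verdict shown.

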